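# Rig a block furnace with temperature probes

## Robot

A 7-joint arm with a two-finger parallel gripper is mounted at the origin on the work surface. World frame = base frame: x ahead of the robot, y to its left, z up, the work surface at z = 0. Lengths are in m, angles in rad, forces in N, time in s.
With the tool pointing down it reaches from about 0.4 to 0.85 m from the base axis. Payload 4.5 kg.
Tool frame: the origin (TCP) lies at the very end of the fingers, on their centre line; the grasp point (between the pads) lies 19 mm behind it; z points along the fingers, y is the line along which they close (so a half turn about z gives the same grasp; the last joint's range is limited). The gripper opens to 88 mm and grips with 3 to 60 N. Pads are 18 mm wide; open, the fingers measure 123 mm over their backs; the gripper's body (75 mm by 187 mm) begins 45 mm behind the grasp point.
Start: joints at [1.239, 0.689, -0.195, 1.565, 0.157, 0.902, -0.215], TCP at [0.224, -0.584, 0.239] pointing down, gripper open.
Joint ranges: [-3.01, 3.01], [-0.46, 2.08], [-1.47, 1.51], [0.13, 2.56], [-1, 4.14], [0.04, 2.09], [-2.66, 2.66]. Speed limits (rad/s): [2.57, 2.57, 3.14, 3.14, 3.14, 3.14, 3.14].

## Interface

Orientations are given as a unit quaternion [w, x, y, z].
In Python, from station import ctrl gives the robot as it stands.
- The arm moves only by the shell command python3 inch.py FILE [OPENING] [FORCE], which reads ROWS from the file FILE. ROWS is a JSON list that holds a single list of rows (three levels of brackets), with 1 to 10 rows, each of 6 numbers: dx, dy, dz in shares of 600 mm (1.0 is 600 mm), then a rotation vector rx, ry, rz in fractions of the full range, 1 being 2 rad; each row is the pose to reach, as a shift and turn from the pose commanded when the command began, along the tool's axes at that moment; what a row does not reach only later rows make up. A row lasts 1/8 s, in which the tool goes at most 0.0625 m and 0.188 rad, less where a joint would pass 70% of its speed; a pose out of reach is approached as far as the arm can. OPENING is the opening from 0.0 (shut) to 1.0 (fully open), set as the command begins (- or left out keeps the last). The fingers move at their own pace and stop on an object; FORCE is the grip in N (left out, the last holds). Time passes only in rows, so rows that do not move let the fingers close. It prints the time, the measured TCP pose, the force, the opening and the grip force at its end. Input that does not fit is refused with a message, and nothing moves.
- ctrl.observe(): the state, without advancing time (a new reading comes with each control period).
- ctrl.capture(name): name is "scene" or "top" or "wrist"; returns a dict with "pixels" (400x640x3 uint8, red, green, blue), "mtx" (3x3 intrinsics, pixels), "camera_from_world" (4x4, takes a point from world to camera coordinates). Camera axes: x right, y up, looking along -z (the intrinsics and any distortion apply to the point x, -y, -z); pixel columns grow to the right and rows downward; lengths in m; the calibration is good to about 2 mm. A picture is of the moment at which its call begins. There is no depth.
- ctrl.hand_in(): hands the job in; it is judged then, once.
The state is a dict: "t": time; "joint_positions": joint angles; "joint_vel": joint speeds; "effort": joint torques, N m; "tool_pos": TCP position; "tool_rot": TCP orientation; "wrist_force": force on the tool from outside, world axes, zero at the start; "moment": the same for the moment, N m; "opening": opening from 0.0 (shut) to 1.0 (fully open); "grip_force": force on a finger pad.
Only numpy, scipy, OpenCV 4.12 (cv2) and the standard library are available. Lean on these libraries where they do the work, as an engineer would, in place of code of your own. Each camera call takes 0.05 s, during which the arm holds its last target. There are 200 camera calls.

## Task

Get the furnace ready for a run: swing the folding hook fully out from its panel, lift the heat shield out of its sill in front of the furnace and hang it by its window on the hook. Then slide every temperature probe on the bench into a furnace port of its own, any port, until the black depth ring on its sheath is level with the port's mouth, and leave it there. Last of all turn the power switch on top of the furnace clockwise as far as it goes; knock over neither of the amber bottles on the way.

Things in the scene. Friction and masses are not known exactly. Their poses are not given: they have to be found in the camera images.
- furnace: White block furnace, 240 wide, 145 deep, 100 mm high, fixed. Origin at table level under the middle of its front face; x points into the furnace, square to the face, y along it, z up. A steel sill before the face holds the shield on edge: floor 12 mm above the table, lip 34 mm high and 8 mm thick, slot between lip and face 12 mm; the sill reaches 30 mm out.
- port0 (a point): Centre of the mouth of furnace port 0, in the plane of the front face, 65 mm above the table, axes as the furnace's. The ports are three equal horizontal bores of 23 mm diameter, 130 mm deep, side by side at furnace y = -60 mm; x points into the bore.
- port1 (a point): Centre of the mouth of furnace port 1, in the plane of the front face, 65 mm above the table, axes as the furnace's. The ports are three equal horizontal bores of 23 mm diameter, 130 mm deep, side by side at furnace y = 0 mm; x points into the bore.
- port2 (a point): Centre of the mouth of furnace port 2, in the plane of the front face, 65 mm above the table, axes as the furnace's. The ports are three equal horizontal bores of 23 mm diameter, 130 mm deep, side by side at furnace y = 60 mm; x points into the bore.
- power (a joint): Black rotary power switch on top of the furnace, vertical axis, 100 mm behind the front face: 0 is off, 1.4 rad (end stop) is on, growing clockwise seen from above. It stays where it is left (friction 0.03 N m).
- power_grip (a point): Point to grip the switch: on its axis, 137 mm above the table and 7 mm below its top. Its grip is an upright bar 38 mm long, 14 mm wide and 32 mm high, standing on a disc; this point's x runs along the bar and turns with it (at 0 it is the furnace's x).
- shield: Loose aluminium heat shield, 8 mm thick, 250 g; at first on edge in the sill slot, covering the ports. Origin mid lower edge, x square to the plate, y along its width, z up. Plate 160 wide, 98 high; on it a tab 64 wide rising to 168 mm, with a window 40 wide, 44 high (98 to 142 mm up). Pinch it from above by the 26 mm strip over the window.
- shield_eye (a point): Centre of the shield's window, 120 mm above the shield's lower edge; axes as the shield's.
- post: Fixed grey standing panel that carries the folding hook: 150 mm wide, 12 mm thick, 185 mm high, on a 14 mm foot that reaches 30 mm in front of the panel's mid plane. Origin at table level in the middle of the panel; its front looks along its own -x; z up.
- hook (a joint): Hinge of the folding hook, about a vertical axis: 0 is folded flat along the panel (arm along the post's +y), 1.57 (end stop) is swung fully out, arm square to the panel along the post's -x; counter-clockwise seen from above. It has a little friction (0.04 N m) and stays where it is left.
- hook_pivot (a point): On the hinge axis at the height of the hook arm's axis (170 mm above the table), 34 mm in front of the panel's mid plane and 45 mm off its middle. Axes turn with the hook: y along the arm from hinge to tip, z up.
- hook_rest (a point): Point on the axis of the hook's arm, 45 mm out from the hinge, where a hung part should rest. The arm is a 10 mm round horizontal steel bar. Axes as for hook_pivot.
- hook_tip (a point): Top of the upturned end of the hook: an upright pin, 10 mm in diameter, 80 mm from the hinge axis, whose top is 24 mm above the arm's axis (19 mm of it stands clear above the bar and can be pinched from above).
- probe0: Loose probe, 150 g, lying on the bench (may be absent): square aluminium handle 24 x 24 x 80 mm, then a round white ceramic sheath, 20 mm thick, 115 mm long, last 8 mm tapered. Origin on the axis, mid handle; x towards the tip, 155 mm away; balance point 23 mm ahead of the origin. Lies level, axis 12 mm above the table, any side up. Depth ring 65 mm from the tip.
- probe0_mark (a point): Middle of the black depth ring (4 mm wide) round the sheath of probe 0, on the axis, 90 mm ahead of the probe's origin; axes as the probe's.
- probe1: Loose probe, 150 g, lying on the bench (may be absent): square aluminium handle 24 x 24 x 80 mm, then a round white ceramic sheath, 20 mm thick, 115 mm long, last 8 mm tapered. Origin on the axis, mid handle; x towards the tip, 155 mm away; balance point 23 mm ahead of the origin. Lies level, axis 12 mm above the table, any side up. Depth ring 80 mm from the tip.
- probe1_mark (a point): Middle of the black depth ring (4 mm wide) round the sheath of probe 1, on the axis, 75 mm ahead of the probe's origin; axes as the probe's.
- probe2: Loose probe, 150 g, lying on the bench (may be absent): square aluminium handle 24 x 24 x 80 mm, then a round white ceramic sheath, 20 mm thick, 115 mm long, last 8 mm tapered. Origin on the axis, mid handle; x towards the tip, 155 mm away; balance point 23 mm ahead of the origin. Lies level, axis 12 mm above the table, any side up. Depth ring 95 mm from the tip.
- probe2_mark (a point): Middle of the black depth ring (4 mm wide) round the sheath of probe 2, on the axis, 60 mm ahead of the probe's origin; axes as the probe's.
- amber: Amber glass bottle with black cap, 68 mm in diameter, 150 mm high, a bystander; origin at the middle of its underside, z up.
- amber2: Smaller amber glass bottle, 60 mm in diameter, 130 mm high, a bystander; origin at the middle of its underside, z up.

How it is judged:
By the outcome, as a careful person would: the job done as asked, in the order asked, and still so for the second after the job is handed in, with the robot touching nothing.
Of probe0, probe1, probe2 only 2 to 3 are there at a start; the rules pass over those that are not, and their reading is None.
At some moment in a run one of probe0, probe1, probe2 may be knocked a few centimetres aside while the robot is not near it.
It also fails if it takes over 208 s, if anything falls off the work surface, if the arm or the gripper's body presses on something with over 40 N, if the wrist force passes 120 N, or if a joint passes its speed limit or range.

## Working session

There is one attempt and no reset: what is moved stays moved. The work goes in short steps, Python scripts to look and compute and a shell command to move; the robot and the scene stay as the last step left them, time stands still between calls to the robot, and variables do not carry over. Pictures are saved under pics/ and viewed, at most 14 in all, crops included, and the job is handed in when it is done.

```bash
ls; mkdir -p pics
python3 - <<'E'
from station import ctrl
import cv2
print(ctrl.observe())
for n in ("scene","top","wrist"):
    c=ctrl.capture(n); cv2.imwrite(f"pics/{n}0.png",c["pixels"][:,:,::-1]); print(n,c["mtx"].tolist(),c["camera_from_world"].round(4).tolist(),c.keys())
E
```

```text
inch.py
pics
station.py
{'t': 0.0, 'joint_positions': array([ 1.23880051,  0.69003748, -0.19453253,  1.56632846,  0.15728425,
        0.9025188 , -0.21510956]), 'joint_vel': array([ 1.76265388e-03,  6.12694624e-04,  9.43314352e-04,  6.14143946e-05,
        2.79070817e-03, -1.21803570e-03,  4.87636778e-04]), 'effort': array([-4.06609997e-04, -5.27554214e+01, -1.26665108e+00, -1.53428650e+01,
       -5.25683386e-02,  6.59894184e-03,  1.82287649e-04]), 'tool_pos': array([ 0.22329493, -0.58306544,  0.23788128]), 'tool_rot': array([-9.22809609e-04,  9.83313260e-01,  1.81917922e-01, -2.27015109e-04]), 'wrist_force': array([ 0.17991233,  0.85248054, -0.06304075]), 'moment': array([-0.01963228,  0.00380813,  0.02385728]), 'grip_force': 0.0, 'opening': 0.9974289376678264}
scene [[417.9369878574043, 0.0, 313.6773296558411], [0.0, 417.9369878574043, 203.14293187223797], [0.0, 0.0, 1.0]] [[0.045, 0.999, -0.0048, 0.0688], [-0.7818, 0.0382, 0.6224, 0.3884], [0.6219, -0.0243, 0.7827, -1.6539], [0.0, 0.0, 0.0, 1.0]] dict_keys(['pixels', 'mtx', 'camera_from_world'])
top [[392.5974631506275, 0.0, 323.55752650991786], [0.0, 392.5974631506275, 196.05225416687333], [0.0, 0.0, 1.0]] [[0.0145, -0.9999, 0.0007, -0.0979], [0.9754, 0.0143, 0.2201, -0.6155], [-0.2201, -0.0025, 0.9755, -1.103], [0.0, 0.0, 0.0, 1.0]] dict_keys(['pixels', 'mtx', 'camera_from_world'])
wrist [[317.28548306807835, 0.0, 315.8116780602825], [0.0, 317.28548306807835, 195.073266852864], [0.0, 0.0, 1.0]] [[0.3577, -0.9338, -0.001, -0.6235], [0.9008, 0.3454, -0.2632, 0.0357], [0.2462, 0.0932, 0.9647, -0.3887], [0.0, 0.0, 0.0, 1.0]] dict_keys(['pixels', 'mtx', 'camera_from_world'])
```

View pics/scene0.png

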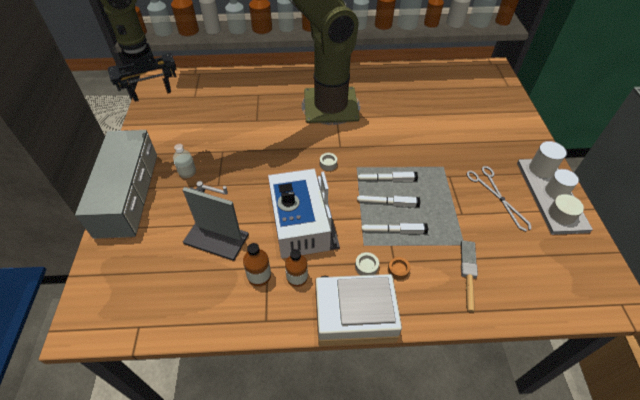

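View pics/top0.png

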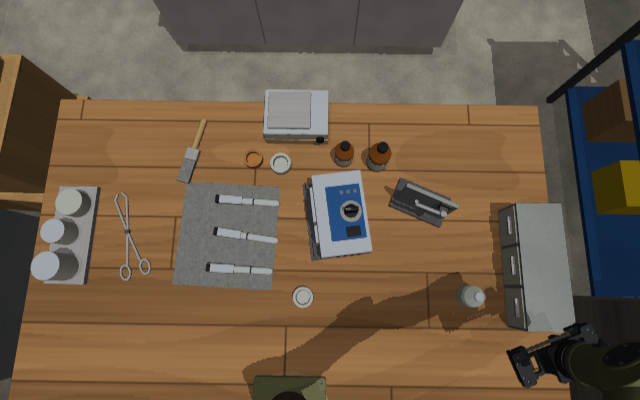

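Three probes lie on the mat (top px around (247,202), (245,236), (240,269)). The furnace is at about (340,213), facing image left, the post is at about (425,203) and the bottles are at (344,152) and (379,155). Next I'll enlarge both views.

```bash
cat > h.py <<'E'
import numpy as np, cv2
from scipy.optimize import least_squares
from scipy.spatial.transform import Rotation as R
def cam(c): return c["mtx"],c["camera_from_world"]
def proj(c,P):
    K,T=cam(c); q=np.atleast_2d(P)@T[:3,:3].T+T[:3,3]; q=q*[1,-1,-1]; u=q@K.T; return u[:,:2]/u[:,2:]
def ray(c,uv):
    K,T=cam(c); d=np.linalg.solve(K,[uv[0],uv[1],1])*[1,-1,-1]; Rm=T[:3,:3]; return -Rm.T@T[:3,3],Rm.T@d
def atz(c,uv,z):
    o,d=ray(c,uv); return o+d*(z-o[2])/d[2]
def tri(obs):
    A=np.zeros((3,3));b=np.zeros(3)
    for c,uv in obs:
        o,d=ray(c,uv); d=d/np.linalg.norm(d); M=np.eye(3)-np.outer(d,d); A+=M;b+=M@o
    return np.linalg.solve(A,b)
def crop(c,f,x0,y0,x1,y1,s): cv2.imwrite(f,cv2.resize(c["pixels"][y0:y1,x0:x1,::-1],None,fx=s,fy=s,interpolation=cv2.INTER_CUBIC))
def todelta(o,target,Rt=None):
    "shift and rotvec in tool axes from the measured pose"
    q=o["tool_rot"];r=R.from_quat([q[1],q[2],q[3],q[0]])
    d=r.inv().apply(np.array(target)-o["tool_pos"]); rv=(r.inv()*Rt).as_rotvec() if Rt is not None else np.zeros(3)
    return d.round(4).tolist(),rv.round(4).tolist()
def down(yaw): # tool y axis (closing) heading yaw (rad from world x), pointing down
    y=np.array([np.cos(yaw),np.sin(yaw),0]);z=np.array([0,0,-1.]);x=np.cross(y,z);return R.from_matrix(np.c_[x,y,z])
E
python3 - <<'E'
from h import *
from station import ctrl
import pickle
t=ctrl.capture("top");s=ctrl.capture("scene");pickle.dump((t,s),open("im0.pkl","wb"))
crop(t,"pics/t1.png",200,140,466,290,3); crop(s,"pics/s1.png",180,140,446,290,3)
E
```

```text
(no output)
```

View pics/t1.png

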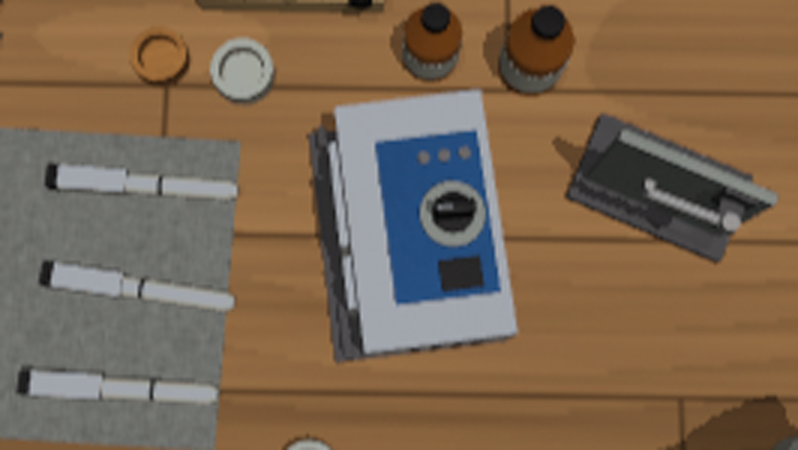

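View pics/s1.png

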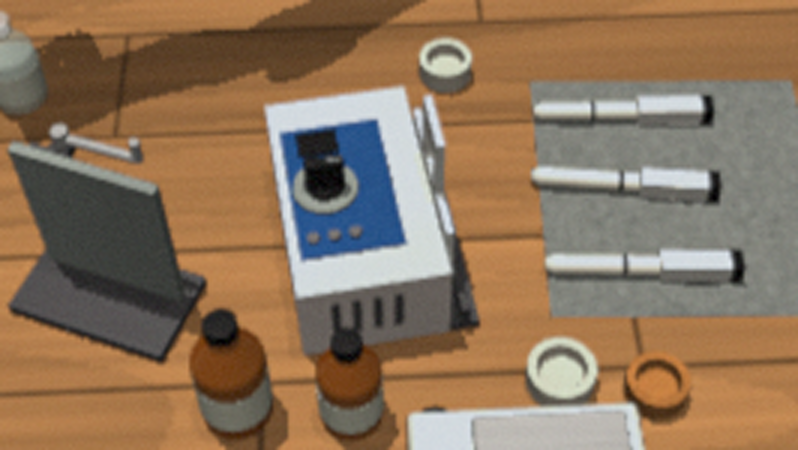

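Both views agree. The furnace front faces world +y, the shield is in the sill, the hook is folded, and all three probe tips point towards the furnace. From the ring positions, the upper probe in the top view is probe1, the middle one probe2 and the lower one probe0. Next, first fits.

Run:
```python
from h import *
import pickle
t,s=pickle.load(open("im0.pkl","rb"))
T=lambda u,v:((u+.5)/3-.5+200,(v+.5)/3-.5+140)
S=lambda u,v:((u+.5)/3-.5+180,(v+.5)/3-.5+140)
p=lambda n,a,b:print(n,tri([(t,T(*a)),(s,S(*b))]).round(4))
p("F front +y",(336,104),(451,272));p("F front -y",(366,354),(405,87));p("F back +y",(481,90),(300,296));p("F back -y",(516,333),(265,104))
p("knob",(453,200),(324,165))
p("hinge",(732,216),(58,131));p("tip",(650,185),(136,146))
p("panel hinge end",(773,198),(14,148));p("panel other",(624,133),(156,188))
for n,a,b,c,d,e,f in (("p1",(58,177),(160,184),(235,189),(738,266),(627,264),(549,264)),("p2",(54,273),(139,289),(231,302),(713,186),(622,180),(535,178)),("p0",(30,382),(152,390),(215,394),(706,109),(594,110),(536,109))):
  p(n+" ring",b,e);p(n+" tip",c,f);print(atz(t,T(*a),.024).round(3),atz(s,S(*d),.024).round(3))
p("b1cap",(547,20),(220,327));p("b2cap",(435,16),(347,345))
p("shield top strip",(333,200),(433,130))
```

```text
F front +y [ 0.6734 -0.0535  0.1047]
F front -y [ 0.4329 -0.0855  0.098 ]
F back +y [ 0.6907 -0.1938  0.1013]
F back -y [ 0.454  -0.2279  0.1025]
knob [ 0.5719 -0.1662  0.1431]
hinge [ 0.5531 -0.4099  0.1838]
tip [ 0.579  -0.3361  0.1887]
panel hinge end [ 0.5703 -0.448   0.1819]
panel other [ 0.6269 -0.3149  0.1863]
p1 ring [0.61   0.1309 0.0148]
p1 tip [0.6059 0.0526 0.0144]
[0.614 0.235 0.024] [0.624 0.239 0.024]
p2 ring [0.5005 0.1448 0.0139]
p2 tip [0.4893 0.0523 0.0088]
[0.514 0.231 0.024] [0.521 0.235 0.024]
p0 ring [0.3997 0.1274 0.0142]
p0 tip [0.3965 0.0634 0.016 ]
[0.405 0.247 0.024] [0.413 0.249 0.024]
b1cap [ 0.7484 -0.2559  0.1446]
b2cap [ 0.7585 -0.1493  0.1237]
shield top strip [ 0.5633 -0.0598  0.1776]
```

```bash
cat >> h.py <<'E'
def plan(target,yaw_deg):
    from station import ctrl
    o=ctrl.observe(); c=[todelta(o,target,down(np.radians(yaw_deg+k))) for k in (0,180)]
    d=min(c,key=lambda a:np.linalg.norm(a[1])); print("at",o["tool_pos"].round(4),"shift",d[0],"rot",d[1],"alt",[x[1] for x in c], "j7",o["joint_positions"][6].round(2))
E
python3 - <<'E'
from h import *
from station import ctrl
plan([.54,-.37,.33],68)
t=ctrl.capture("wrist"); o=ctrl.observe(); q=o["tool_rot"];r=R.from_quat([q[1],q[2],q[3],q[0]])
C=-t["camera_from_world"][:3,:3].T@t["camera_from_world"][:3,3]; print("cam in tool",r.inv().apply(C-o["tool_pos"]).round(3),"look",r.inv().apply(-t["camera_from_world"][2,:3]).round(3))
E
```

```text
at [ 0.2235 -0.5834  0.2383] shift [0.3719, -0.0861, -0.0916] rot [-0.0007, 0.0004, 0.7499] alt [[-0.0004, -0.0009, -2.3917], [-0.0007, 0.0004, 0.7499]] j7 -0.22
cam in tool [ 0.068 -0.001 -0.146] look [-0.263  0.     0.965]
```

The rows are not in the units I measure in: shifts go in shares of 600 mm and turns go in shares of 2 rad. I convert before sending: 0.3719 m / 0.6 = 0.6198, 0.34 m / 0.6 = 0.5667, 0.75 rad / 2 = 0.375.

```bash
echo '[[[0, 0, -0.1, 0, 0, 0], [0.0833, -0.0167, -0.1527, 0, 0, 0.05], [0.1667, -0.0333, -0.1527, 0, 0, 0.1], [0.25, -0.0583, -0.1527, 0, 0, 0.15], [0.3333, -0.075, -0.1527, 0, 0, 0.2], [0.4167, -0.1, -0.1527, 0, 0, 0.25], [0.5, -0.1167, -0.1527, 0, 0, 0.3], [0.5667, -0.1333, -0.1527, 0, 0, 0.35], [0.6198, -0.1435, -0.1527, 0, 0, 0.375], [0.6198, -0.1435, -0.1527, 0, 0, 0.375]]]' > rows.txt && python3 inch.py rows.txt 0.45; echo '[[[0, 0, 0, 0, 0, 0], [0, 0, 0, 0, 0, 0]]]' > rows.txt && python3 inch.py rows.txt
python3 - <<'E'
from h import *
from station import ctrl
import pickle
w=ctrl.capture("wrist");pickle.dump(w,open("w1.pkl","wb"));cv2.imwrite("pics/w1.png",w["pixels"][:,:,::-1])
print(proj(w,[[.5531,-.41,.18],[.579,-.336,.194]]).round(1))
E
```

```text
t: 1.55
tool_pos: [0.5428, -0.367, 0.3298]
tool_rot: [-0.001, 0.982, -0.188, 0.0]
wrist_force: [0.3, 0.3, 0.4]
opening: 0.453
grip_force: 0.0
t: 1.8
tool_pos: [0.5386, -0.3718, 0.3305]
tool_rot: [0.001, 0.981, -0.192, -0.0]
wrist_force: [-0.2, -0.1, 0.8]
opening: 0.45
grip_force: 0.0
[[348.5 152.3]
 [262.3 158.8]]
```

View pics/w1.png

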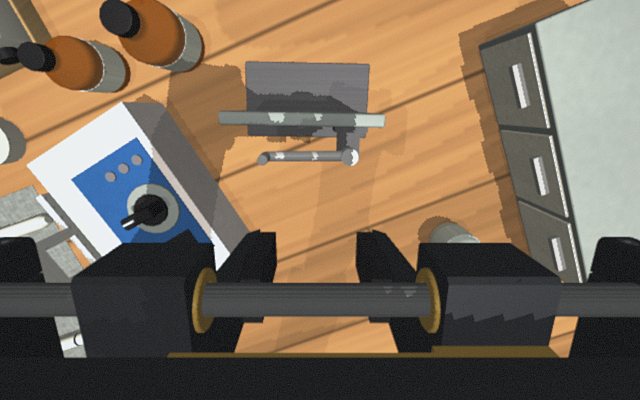

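The wrist view shows the folded hook with its pin top at px (263,156) and the hinge at (349,155), both close to prediction. The arm lies parallel to the panel.

Run:
```python
from h import *
from station import ctrl
import pickle
w=pickle.load(open("w1.pkl","rb"))
for n,z,uv in (("tip",.194,(263,156)),("tipbar",.17,(264,159)),("hinge",.185,(349,154)),("panelL",.185,(219,118)),("panelR",.185,(385,120))): print(n,atz(w,uv,z).round(4))
tip=atz(w,(263,156.5),.194)
plan([tip[0],tip[1],.215],68); plan([tip[0],tip[1],.178],68)
```

```text
tip [ 0.5811 -0.3376  0.194 ]
tipbar [ 0.5763 -0.3323  0.17  ]
hinge [ 0.5523 -0.4097  0.185 ]
panelL [ 0.6261 -0.3136  0.185 ]
panelR [ 0.5686 -0.4502  0.185 ]
at [ 0.5388 -0.3716  0.3305] shift [0.0259, -0.0476, 0.1155] rot [0.0008, 0.0002, -0.0025] alt [[0.0002, -0.0013, 3.1391], [0.0008, 0.0002, -0.0025]] j7 -1.42
at [ 0.5388 -0.3716  0.3305] shift [0.0259, -0.0476, 0.1525] rot [0.0008, 0.0002, -0.0025] alt [[0.0002, -0.0013, 3.1391], [0.0008, 0.0002, -0.0025]] j7 -1.42
```

In the tool's units: 0.152 m / 0.6 = 0.2533, -0.04 m / 0.6 = -0.0667.

```bash
echo '[[[0.0167, -0.0333, 0.05, 0, 0, 0], [0.0333, -0.0667, 0.1, 0, 0, 0], [0.0425, -0.0792, 0.1667, 0, 0, 0], [0.0425, -0.0792, 0.1917, 0, 0, 0], [0.0425, -0.0792, 0.1917, 0, 0, 0], [0.0425, -0.0792, 0.2167, 0, 0, 0], [0.0425, -0.0792, 0.2417, 0, 0, 0], [0.0425, -0.0792, 0.2533, 0, 0, 0], [0.0425, -0.0792, 0.2533, 0, 0, 0]]]' > rows.txt && python3 inch.py rows.txt 0.45; echo '[[[0, 0, 0, 0, 0, 0], [0, 0, 0, 0, 0, 0], [0, 0, 0, 0, 0, 0], [0, 0, 0, 0, 0, 0], [0, 0, 0, 0, 0, 0], [0, 0, 0, 0, 0, 0]]]' > rows.txt && python3 inch.py rows.txt 0 15
```

```text
t: 2.98
tool_pos: [0.5812, -0.3356, 0.1776]
tool_rot: [-0.0, 0.982, -0.191, -0.001]
wrist_force: [-0.2, 0.9, 0.5]
opening: 0.45
grip_force: 0.0
t: 3.72
tool_pos: [0.5813, -0.3369, 0.1787]
tool_rot: [0.001, 0.982, -0.191, 0.0]
wrist_force: [-1.8, -3.4, 0.4]
opening: 0.106
grip_force: 15.0
```

In the tool's units: -0.08 m / 0.6 = -0.1333, -0.079 m / 0.6 = -0.1317.

```bash
echo '[[[-0.0208, 0.0017, 0, 0, 0, 0], [-0.0412, 0.0065, 0, 0, 0, 0], [-0.0605, 0.0145, 0, 0, 0, 0], [-0.0783, 0.0255, 0, 0, 0, 0], [-0.0943, 0.039, 0, 0, 0, 0], [-0.1078, 0.055, 0, 0, 0, 0], [-0.1188, 0.0728, 0, 0, 0, 0], [-0.1268, 0.0922, 0, 0, 0, 0], [-0.1317, 0.1125, 0, 0, 0, 0], [-0.1333, 0.1333, 0, 0, 0, 0]]]' > rows.txt && python3 inch.py rows.txt; echo '[[[0, 0.0067, 0, 0, 0, 0], [0, 0.0117, 0, 0, 0, 0], [0, 0.0117, 0, 0, 0, 0], [0, 0.0117, 0, 0, 0, 0]]]' > rows.txt && python3 inch.py rows.txt
```

```text
t: 4.97
tool_pos: [0.475, -0.3783, 0.1781]
tool_rot: [-0.002, 0.982, -0.191, -0.002]
wrist_force: [-1.9, 4.0, 5.1]
opening: 0.107
grip_force: 15.0
t: 5.48
tool_pos: [0.4745, -0.3788, 0.178]
tool_rot: [-0.006, 0.982, -0.189, -0.003]
wrist_force: [1.2, 13.9, 10.0]
opening: 0.103
grip_force: 15.0
```

In the tool's units: -0.17 m / 0.6 = -0.2833, -0.15 m / 0.6 = -0.25.

```bash
echo '[[[0, -0.0067, 0, 0, 0, 0], [0, -0.0083, 0, 0, 0, 0], [0, -0.0083, 0, 0, 0, 0], [0, -0.0083, 0, 0, 0, 0], [0, -0.0083, -0.0167, 0, 0, 0], [0, -0.0083, -0.05, 0, 0, 0], [0, -0.0083, -0.1, 0, 0, 0], [0, -0.0083, -0.1667, 0, 0, 0], [0, -0.0083, -0.25, 0, 0, 0], [0, -0.0083, -0.2833, 0, 0, 0]]]' > rows.txt && python3 inch.py rows.txt 0.45
python3 - <<'E'
from h import *
plan([.5,-.06,.35],277.6)
E
```

```text
t: 6.72
tool_pos: [0.4775, -0.3828, 0.3525]
tool_rot: [0.001, 0.982, -0.191, 0.003]
wrist_force: [-0.2, -0.7, -0.2]
opening: 0.451
grip_force: 0.0
at [ 0.4775 -0.3828  0.3525] shift [-0.1003, -0.3076, 0.0014] rot [0.0031, -0.0055, -0.5172] alt [[0.0031, -0.0055, -0.5172], [-0.0074, -0.0042, 2.6244]] j7 -1.36
```

In the tool's units: -0.3076 m / 0.6 = -0.5127, -0.255 m / 0.6 = -0.425, -0.517 rad / 2 = -0.2585.

```bash
echo '[[[-0.0283, -0.085, 0, 0, 0, -0.05], [-0.0567, -0.17, 0, 0, 0, -0.1], [-0.085, -0.255, 0, 0, 0, -0.15], [-0.1133, -0.34, 0, 0, 0, -0.2], [-0.1417, -0.425, 0, 0, 0, -0.25], [-0.1667, -0.5127, 0, 0.0015, -0.0025, -0.2585], [-0.1667, -0.5127, 0, 0.0015, -0.0025, -0.2585], [-0.1667, -0.5127, 0, 0.0015, -0.0025, -0.2585], [-0.1667, -0.5127, 0, 0.0015, -0.0025, -0.2585]]]' > rows.txt && python3 inch.py rows.txt
python3 - <<'E'
from h import *
from station import ctrl
import pickle
w=ctrl.capture("wrist");t=ctrl.capture("top");s=ctrl.capture("scene");pickle.dump((w,t,s),open("w2.pkl","wb"));crop(w,"pics/w2.png",100,0,500,280,2)
E
```

```text
t: 7.85
tool_pos: [0.499, -0.0611, 0.3485]
tool_rot: [-0.001, 0.998, 0.065, -0.002]
wrist_force: [1.3, -0.7, 0.4]
opening: 0.447
grip_force: 0.0
```

View pics/w2.png

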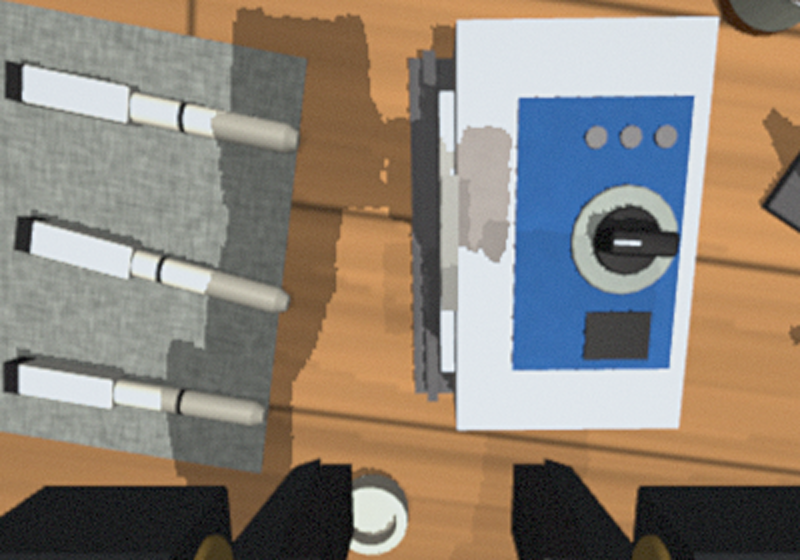

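The wrist view shows the furnace square to the tool axes, with its front top edge at crop column 457. The shield tab top is at crop (443–459, 176–281), the switch centre at about (630,238), and all three probes are clearly visible.

Run:
```python
from h import *
from station import ctrl
import pickle
w,t,s=pickle.load(open("w2.pkl","rb"))
W=lambda u,v:((u+.5)/2-.5+100,(v+.5)/2-.5)
def a(n,u,v,z): print(n,atz(w,W(u,v),z).round(4))
a("Ffront+y",457,19,.1);a("Ffront-y",457,430,.1);a("Fback+y",718,17,.1);a("Fback-y",679,429,.1)
a("tab",451,228,.18);a("tab a",451,176,.18);a("tab b",451,281,.18);a("plate a",447,91,.11);a("plate b",447,372,.11)
a("switch disc",625,238,.115)
for n,h,r,tp in (("p1",(15,80),(182,117),(297,140)),("p2",(25,233),(161,268),(288,300)),("p0",(12,376),(179,402),(264,413))):
  a(n+"h",*h,.012);a(n+"r",*r,.012);a(n+"t",*tp,.012)
tab=atz(w,W(451,228),.18)
plan([*tab[:2],.215],277.6);plan([*tab[:2],.155],277.6)
```

```text
Ffront+y [ 0.6721 -0.051   0.1   ]
Ffront-y [ 0.434  -0.0846  0.1   ]
Fback+y [ 0.6916 -0.1941  0.1   ]
Fback-y [ 0.4535 -0.2285  0.1   ]
tab [ 0.5618 -0.0608  0.18  ]
tab a [ 0.5852 -0.0576  0.18  ]
tab b [ 0.5368 -0.0643  0.18  ]
plate a [ 0.6334 -0.0505  0.11  ]
plate b [ 0.4743 -0.0722  0.11  ]
switch disc [ 0.5682 -0.1636  0.115 ]
p1h [0.6187 0.2485 0.012 ]
p1r [0.6097 0.1327 0.012 ]
p1t [0.605  0.0512 0.012 ]
p2h [0.5149 0.2459 0.012 ]
p2r [0.5023 0.1458 0.012 ]
p2t [0.4907 0.0497 0.012 ]
p0h [0.4032 0.2605 0.012 ]
p0r [0.3989 0.1299 0.012 ]
p0t [0.3985 0.0625 0.012 ]
at [ 0.499  -0.0604  0.3483] shift [0.0627, 0.0091, 0.133] rot [-0.0037, 0.0042, -0.0021] alt [[-0.0037, 0.0042, -0.0021], [0.0066, 0.0057, 3.1395]] j7 -1.5
at [ 0.499  -0.0604  0.3483] shift [0.0629, 0.0093, 0.193] rot [-0.0037, 0.0042, -0.0021] alt [[-0.0037, 0.0042, -0.0021], [0.0066, 0.0057, 3.1395]] j7 -1.5
```

In the tool's units: 0.19 m / 0.6 = 0.3167, 0.17 m / 0.6 = 0.2833, -0.009 rad / 2 = -0.0045.

```bash
echo '[[[0.045, 0.0067, 0.0667, 0, 0, 0], [0.0905, 0.0137, 0.1333, -0.0015, 0.002, -0.0045], [0.0905, 0.0137, 0.2, -0.0015, 0.002, -0.0045], [0.0905, 0.0137, 0.2333, -0.0015, 0.002, -0.0045], [0.0905, 0.0137, 0.2583, -0.0015, 0.002, -0.0045], [0.0905, 0.0137, 0.2833, -0.0015, 0.002, -0.0045], [0.0905, 0.0137, 0.3083, -0.0015, 0.002, -0.0045], [0.0905, 0.0137, 0.3167, -0.0015, 0.002, -0.0045], [0.0905, 0.0137, 0.3167, -0.0015, 0.002, -0.0045]]]' > rows.txt && python3 inch.py rows.txt; echo '[[[0, 0, 0, 0, 0, 0], [0, 0, 0, 0, 0, 0], [0, 0, 0, 0, 0, 0], [0, 0, 0, 0, 0, 0], [0, 0, 0, 0, 0, 0], [0, 0, 0, 0, 0, 0]]]' > rows.txt && python3 inch.py rows.txt 0 40
```

```text
t: 9.12
tool_pos: [0.5533, -0.0594, 0.158]
tool_rot: [-0.001, 0.997, 0.071, -0.0]
wrist_force: [-0.5, 0.2, 0.0]
opening: 0.452
grip_force: 0.0
t: 9.88
tool_pos: [0.5534, -0.0598, 0.1583]
tool_rot: [-0.0, 0.997, 0.071, 0.0]
wrist_force: [0.3, -1.3, 3.2]
opening: 0.087
grip_force: 39.9
```

In the tool's units: -0.165 m / 0.6 = -0.275, -0.05 m / 0.6 = -0.0833.

```bash
echo '[[[0, 0, -0.0133, 0, 0, 0], [0, 0, -0.0267, 0, 0, 0], [0, 0, -0.04, 0, 0, 0], [0, 0, -0.0567, 0, 0, 0], [0, 0, -0.0833, 0, 0, 0], [0, 0, -0.1167, 0, 0, 0], [0, 0, -0.1583, 0, 0, 0], [0, 0, -0.2083, 0, 0, 0], [0, 0, -0.275, 0, 0, 0], [0, 0, -0.275, 0, 0, 0]]]' > rows.txt && python3 inch.py rows.txt
python3 - <<'E'
from h import *
plan([.44,-.365,.322],338.2); plan([.44,-.365,.206],338.2)
E
```

```text
t: 11.12
tool_pos: [0.5552, -0.0592, 0.3265]
tool_rot: [-0.0, 0.997, 0.071, 0.004]
wrist_force: [-0.6, -0.1, -3.6]
opening: 0.088
grip_force: 39.9
at [ 0.5552 -0.0592  0.3265] shift [-0.1573, 0.2864, 0.0033] rot [0.0038, -0.0068, -1.0483] alt [[0.0038, -0.0068, -1.0483], [-0.0079, -0.0044, 2.0932]] j7 -1.51
at [ 0.5552 -0.0592  0.3265] shift [-0.1582, 0.2864, 0.1193] rot [0.0038, -0.0068, -1.0483] alt [[0.0038, -0.0068, -1.0483], [-0.0079, -0.0044, 2.0932]] j7 -1.51
```

In the tool's units: 0.2826 m / 0.6 = 0.471, -0.1628 m / 0.6 = -0.2713, -1.027 rad / 2 = -0.5135.

```bash
echo '[[[-0.0333, 0.0583, 0, 0, 0, -0.064], [-0.0683, 0.1183, 0, 0, 0, -0.1285], [-0.1017, 0.1767, 0, 0, 0, -0.1925], [-0.135, 0.235, 0, 0, -0.0015, -0.2565], [-0.17, 0.295, 0, 0, -0.0015, -0.321], [-0.2033, 0.3533, 0, 0.0015, -0.003, -0.385], [-0.2367, 0.4117, 0, 0.0015, -0.003, -0.45], [-0.2713, 0.471, 0, 0.0015, -0.003, -0.5135], [-0.2713, 0.471, 0, 0.0015, -0.003, -0.5135], [-0.2713, 0.471, 0.0333, 0.0015, -0.003, -0.5135]]]' > rows.txt && python3 inch.py rows.txt;  echo '[[[0, 0, 0.05, 0, 0, 0], [0, 0, 0.1, 0, 0, 0], [0, 0, 0.1333, 0, 0, 0], [0, 0, 0.16, 0, 0, 0], [0, 0, 0.16, 0, 0, 0], [0, 0, 0.16, 0, 0, 0]]]' > rows.txt && python3 inch.py rows.txt
python3 - <<'E'
from h import *
from station import ctrl
plan([.5076,-.3934,.2055],337)
s=ctrl.capture("scene");crop(s,"pics/s2.png",140,120,300,240,5)
E
```

```text
t: 12.38
tool_pos: [0.4326, -0.3621, 0.3027]
tool_rot: [-0.001, 0.834, 0.551, -0.002]
wrist_force: [-0.4, 0.8, -1.8]
opening: 0.089
grip_force: 39.9
t: 13.12
tool_pos: [0.432, -0.3623, 0.2073]
tool_rot: [-0.001, 0.834, 0.552, -0.002]
wrist_force: [-0.2, -0.1, -1.7]
opening: 0.086
grip_force: 39.9
at [ 0.432  -0.3623  0.2073] shift [0.0009, 0.0817, 0.0014] rot [-0.0047, 0.0026, -0.0004] alt [[-0.0047, 0.0026, -0.0004], [0.0042, 0.0074, 3.1412]] j7 -0.13
```

View pics/s2.png

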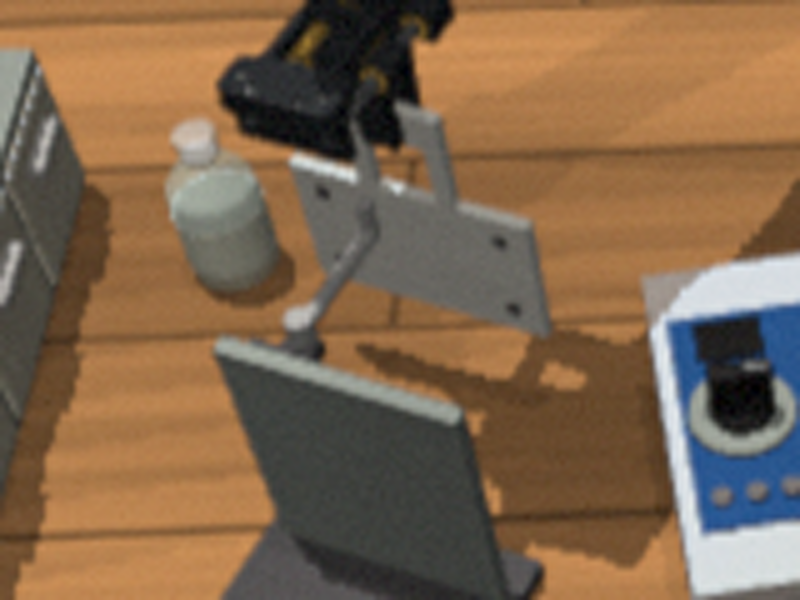

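The shield hangs upright just off the hook tip, and the hook is swung square to the panel. Next I'll thread it and lower it.

```bash
echo '[[[0, 0.02, 0.0017, 0, 0, 0], [0, 0.04, 0.0017, 0, 0, 0], [0.0017, 0.06, 0.0017, 0, 0, 0], [0.0017, 0.08, 0.0017, 0, 0, 0], [0.0017, 0.1, 0.0017, 0, 0, 0], [0.0017, 0.12, 0.0017, 0, 0, 0], [0.0017, 0.1362, 0.0017, 0, 0, 0], [0.0017, 0.1362, 0.0017, 0, 0, 0]]]' > rows.txt && python3 inch.py rows.txt; echo '[[[0, 0, 0.0133, 0, 0, 0], [0, 0, 0.0267, 0, 0, 0], [0, 0, 0.035, 0, 0, 0], [0, 0, 0.035, 0, 0, 0]]]' > rows.txt && python3 inch.py rows.txt
```

```text
t: 14.18
tool_pos: [0.5077, -0.3935, 0.2051]
tool_rot: [-0.002, 0.834, 0.552, -0.003]
wrist_force: [-0.2, -0.8, -2.1]
opening: 0.085
grip_force: 39.9
t: 14.68
tool_pos: [0.5064, -0.3932, 0.1836]
tool_rot: [-0.002, 0.834, 0.552, -0.003]
wrist_force: [0.6, -0.6, -3.1]
opening: 0.082
grip_force: 39.9
```

Wrist force still carries the shield's weight. I'll lower in small steps until it rests.

In the tool's units: 0.004 m / 0.6 = 0.0067, 0.002 m / 0.6 = 0.0033.

```bash
echo '[[[0, 0, 0.0033, 0, 0, 0], [0, 0, 0.0067, 0, 0, 0], [0, 0, 0.0067, 0, 0, 0], [0, 0, 0.0067, 0, 0, 0]]]' > rows.txt && python3 inch.py rows.txt;echo '[[[0, 0, 0.0017, 0, 0, 0], [0, 0, 0.0033, 0, 0, 0], [0, 0, 0.0033, 0, 0, 0], [0, 0, 0.0033, 0, 0, 0]]]' > rows.txt && python3 inch.py rows.txt
```

```text
t: 15.18
tool_pos: [0.5069, -0.3934, 0.1804]
tool_rot: [-0.002, 0.834, 0.552, -0.003]
wrist_force: [0.8, 0.4, -3.1]
opening: 0.087
grip_force: 39.9
t: 15.68
tool_pos: [0.507, -0.3935, 0.1789]
tool_rot: [-0.001, 0.834, 0.552, -0.003]
wrist_force: [-1.5, 1.1, 5.2]
opening: 0.087
grip_force: 40.0
```

In the tool's units: -0.14 m / 0.6 = -0.2333, -0.1 m / 0.6 = -0.1667.

```bash
echo '[[[0, 0, 0, 0, 0, 0], [0, 0, 0, 0, 0, 0], [0, 0, 0, 0, 0, 0]]]' > rows.txt && python3 inch.py rows.txt 0.2; echo '[[[0, 0, -0.0167, 0, 0, 0], [0, 0, -0.0333, 0, 0, 0], [0, 0, -0.0583, 0, 0, 0], [0, 0, -0.1, 0, 0, 0], [0, 0, -0.1667, 0, 0, 0], [0, 0, -0.2333, 0, 0, 0], [0, 0, -0.2333, 0, 0, 0]]]' > rows.txt && python3 inch.py rows.txt
python3 - <<'E'
from h import *
from station import ctrl
import pickle
s=ctrl.capture("scene");w=ctrl.capture("wrist");t=ctrl.capture("top")
a=cv2.resize(s["pixels"][120:240,170:300],None,fx=3,fy=3);b=w["pixels"][0:280,120:500];
c=np.zeros((max(360,280),390+380,3),np.uint8);c[:360,:390]=a;c[:280,390:]=b;cv2.imwrite("pics/m3.png",c[:,:,::-1])
pickle.dump((w,t,s),open("w3.pkl","wb"))
E
```

```text
t: 16.05
tool_pos: [0.5068, -0.3934, 0.178]
tool_rot: [-0.002, 0.834, 0.552, -0.003]
wrist_force: [-0.0, 0.1, 0.5]
opening: 0.2
grip_force: 0.0
t: 16.92
tool_pos: [0.5098, -0.3941, 0.323]
tool_rot: [0.002, 0.834, 0.552, -0.001]
wrist_force: [-0.2, -0.2, 0.3]
opening: 0.202
grip_force: 0.0
```

View pics/m3.png

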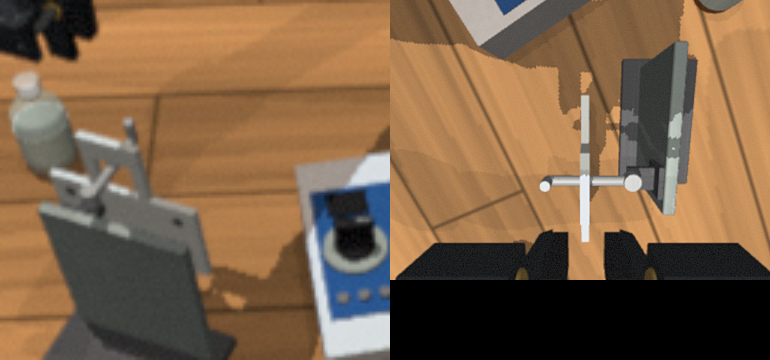

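The shield hangs on the hook by its window, and the hook is still fully out. Next I'll look at the ports from in front.

Run:
```python
from h import *
plan([.553,.01,.33],8)
```

```text
at [ 0.5071 -0.3932  0.3179] shift [0.389, -0.1155, -0.0124] rot [-0.0077, 0.0007, -0.5415] alt [[-0.0077, 0.0007, -0.5415], [0.001, 0.0103, 2.6001]] j7 -0.06
```

The rows are not in the units I measure in: shifts go in shares of 600 mm and turns go in shares of 2 rad. I convert before sending: 0.389 m / 0.6 = 0.6483, 0.34 m / 0.6 = 0.5667, -0.5415 rad / 2 = -0.2708.

```bash
echo '[[[0.0667, -0.02, -0.02, 0, 0, -0.03], [0.15, -0.045, -0.02, -0.0035, 0, -0.06], [0.2333, -0.07, -0.02, -0.0035, 0, -0.1], [0.3167, -0.0933, -0.02, -0.0035, 0, -0.14], [0.4, -0.1183, -0.02, -0.0035, 0, -0.18], [0.4833, -0.1433, -0.02, -0.0035, 0, -0.21], [0.5667, -0.1667, -0.02, -0.0035, 0, -0.24], [0.6483, -0.1925, -0.02, -0.0035, 0, -0.2708], [0.6483, -0.1925, -0.02, -0.0035, 0, -0.2708], [0.6483, -0.1925, -0.02, -0.0035, 0, -0.2708]]]' > rows.txt && python3 inch.py rows.txt 0.5
echo '[[[0, 0, 0, 0, 0, 0], [0, 0, 0, 0, 0, 0]]]' > rows.txt && python3 inch.py rows.txt
python3 - <<'E'
from h import *
from station import ctrl
import pickle
w=ctrl.capture("wrist");o=ctrl.observe();pickle.dump((w,o),open("w4.pkl","wb"));crop(w,"pics/w4.png",120,0,520,280,2);print(o["tool_pos"],o["tool_rot"])
b=np.array([.553,-.0678]);y=np.array([.990,.139]);print(proj(w,[[*(b+k*y),.065] for k in(-.06,0,.06)]))
E
```

```text
t: 18.32
tool_pos: [0.5531, 0.0088, 0.3289]
tool_rot: [0.0, 0.656, 0.754, -0.001]
wrist_force: [-0.2, -1.2, -0.9]
opening: 0.503
grip_force: 0.0
t: 18.58
tool_pos: [0.5536, 0.0083, 0.3297]
tool_rot: [0.001, 0.657, 0.754, -0.001]
wrist_force: [0.1, -0.8, 0.9]
opening: 0.5
grip_force: 0.0
[0.55365487 0.00863318 0.32978   ] [ 5.40313198e-04  6.56839093e-01  7.54030403e-01 -5.14966552e-04]
[[263.65215875 216.95464612]
 [307.52219324 216.84405558]
 [351.39406056 216.73346041]]
```

View pics/w4.png

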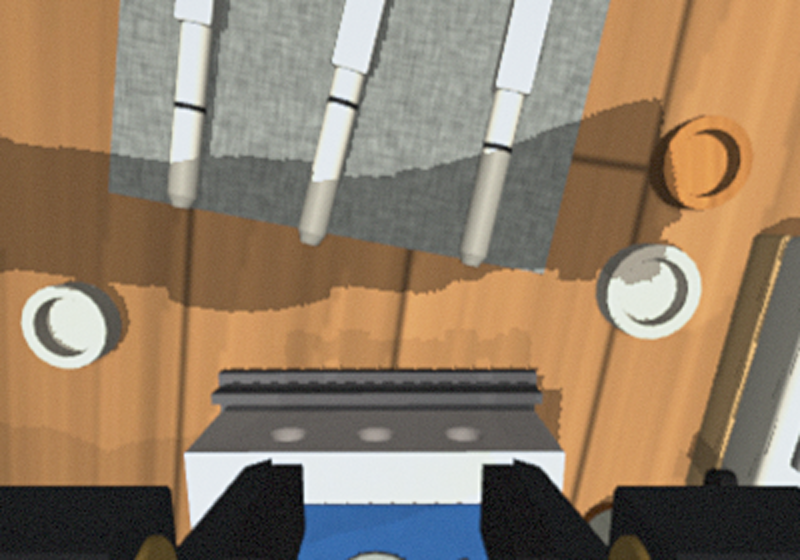

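The port mouths are at crop (289,435), (376,435) and (463,435), within half a pixel of the prediction. The probe rings are at (190,106), (343,102) and (497,148). Next I'll plan the grasps.

Run:
```python
from h import *
import pickle
w,o=pickle.load(open("w4.pkl","rb"));w2=pickle.load(open("w2.pkl","rb"))[0]
W=lambda u,v:((u+.5)/2-.5+120,(v+.5)/2-.5)
V=lambda u,v:((u+.5)/2-.5+100,(v+.5)/2-.5)
for n,L,r,tp,h2,r2,t2 in (("p1",.075,(497,148),(474,263),(15,80),(182,117),(297,140)),("p2",.06,(343,102),(311,242),(25,233),(161,268),(288,300)),("p0",.09,(190,106),(182,205),(12,376),(179,402),(264,413))):
  print(n,"tri ring",tri([(w,W(*r)),(w2,V(*r2))]).round(4))
  r_=np.array([atz(w,W(*r),.0135)[:2],atz(w2,V(*r2),.0135)[:2]]);t_=np.array([atz(w,W(*tp),.012)[:2],atz(w2,V(*t2),.012)[:2]])
  h=atz(w2,V(*h2),.018)[:2]; d=t_.mean(0)-h; d/=np.linalg.norm(d)
  print(n,"ring",r_.round(4).tolist(),"tip",t_.round(4).tolist(),"head",np.degrees(np.arctan2(d[1],d[0])).round(2), "ring-tip",np.linalg.norm(r_-t_,axis=1).round(4))
  g=r_.mean(0)-d*(L-.023); yaw=np.degrees(np.arctan2(d[1],d[0]))+90; print("  grasp",g.round(4),"yaw",yaw.round(2)); plan([*g,.06],yaw)
```

```text
p1 tri ring [0.6088 0.1296 0.02  ]
p1 ring [[0.6095, 0.1303], [0.6096, 0.1322]] tip [[0.6073, 0.052], [0.605, 0.0512]] head -93.53 ring-tip [0.0784 0.0811]
  grasp [0.6127 0.1831] yaw -3.53
at [0.5537 0.0086 0.3298] shift [0.1652, 0.0824, 0.2695] rot [0.0001, 0.0015, 0.1992] alt [[0.0001, 0.0015, 0.1992], [-0.0022, 0.0001, -2.9424]] j7 -0.3
p2 tri ring [0.5024 0.1446 0.0147]
p2 ring [[0.5019, 0.1447], [0.5025, 0.1451]] tip [[0.4899, 0.0506], [0.4907, 0.0497]] head -97.5 ring-tip [0.0948 0.0961]
  grasp [0.507  0.1816] yaw -7.5
at [0.5537 0.0086 0.3298] shift [0.1781, -0.0224, 0.2695] rot [0.0001, 0.0015, 0.2685] alt [[0.0001, 0.0015, 0.2685], [-0.0022, 0.0002, -2.8731]] j7 -0.3
p0 tri ring [0.4014 0.1277 0.018 ]
p0 ring [[0.4004, 0.1282], [0.3994, 0.1294]] tip [[0.3977, 0.0634], [0.3985, 0.0625]] head -92.11 ring-tip [0.0648 0.0668]
  grasp [0.4024 0.1957] yaw -2.11
at [0.5537 0.0086 0.3298] shift [0.2065, -0.1242, 0.2695] rot [0.0001, 0.0015, 0.1744] alt [[0.0001, 0.0015, 0.1744], [-0.0022, 0.0001, -2.9672]] j7 -0.3
```

In the tool's units: 0.325 m / 0.6 = 0.5417, 0.315 m / 0.6 = 0.525, 0.06 rad / 2 = 0.03.

```bash
echo '[[[0.0667, 0.0333, 0.05, 0, 0, 0.03], [0.1333, 0.0667, 0.1333, 0, 0, 0.06], [0.2083, 0.1033, 0.2167, 0, 0, 0.1], [0.2753, 0.1373, 0.3, 0, 0.0008, 0.1], [0.2753, 0.1373, 0.3833, 0, 0.0008, 0.1], [0.2753, 0.1373, 0.45, 0, 0.0008, 0.1], [0.2753, 0.1373, 0.4917, 0, 0.0008, 0.1], [0.2753, 0.1373, 0.525, 0, 0.0008, 0.1], [0.2753, 0.1373, 0.5417, 0, 0.0008, 0.1], [0.2753, 0.1373, 0.5417, 0, 0.0008, 0.1]]]' > rows.txt && python3 inch.py rows.txt 0.5;echo '[[[0, 0, 0, 0, 0, 0], [0, 0, 0, 0, 0, 0], [0, 0, 0, 0, 0, 0], [0, 0, 0, 0, 0, 0], [0, 0, 0, 0, 0, 0], [0, 0, 0, 0, 0, 0]]]' > rows.txt && python3 inch.py rows.txt 0 30
```

```text
t: 19.88
tool_pos: [0.6126, 0.1844, 0.0047]
tool_rot: [-0.0, 0.728, 0.685, 0.0]
wrist_force: [0.3, 0.4, 0.7]
opening: 0.496
grip_force: 0.0
t: 20.62
tool_pos: [0.613, 0.1847, 0.0057]
tool_rot: [0.0, 0.728, 0.685, 0.001]
wrist_force: [-0.8, -0.4, 5.7]
opening: 0.269
grip_force: 30.0
```

In the tool's units: -0.054 m / 0.6 = -0.09, -0.045 m / 0.6 = -0.075.

```bash
echo '[[[0, 0, -0.0167, 0, 0, 0], [0, 0, -0.0417, 0, 0, 0], [0, 0, -0.075, 0, 0, 0], [0, 0, -0.09, 0, 0, 0], [0, 0, -0.09, 0, 0, 0]]]' > rows.txt && python3 inch.py rows.txt
python3 - <<'E'
from h import *
plan([.5917,.0875,.0588],8)
E
```

```text
t: 21.25
tool_pos: [0.6131, 0.1847, 0.06]
tool_rot: [0.0, 0.728, 0.685, 0.001]
wrist_force: [0.5, -0.1, -1.8]
opening: 0.27
grip_force: 30.0
at [0.6131 0.1847 0.06  ] shift [-0.0983, -0.0155, 0.001] rot [0.0023, -0.001, -0.2003] alt [[0.0023, -0.001, -0.2003], [-0.0015, -0.0034, 2.9413]] j7 -0.87
```

In the tool's units: -0.0983 m / 0.6 = -0.1638, -0.08 m / 0.6 = -0.1333, -0.2 rad / 2 = -0.1.

```bash
echo '[[[-0.0333, -0.005, 0, 0, 0, -0.025], [-0.0667, -0.01, 0, 0, 0, -0.05], [-0.1, -0.015, 0, 0, 0, -0.075], [-0.1333, -0.02, 0.0017, 0.001, 0, -0.1], [-0.1638, -0.0258, 0.0017, 0.001, -0.0005, -0.1], [-0.1638, -0.0258, 0.0017, 0.001, -0.0005, -0.1], [-0.1638, -0.0258, 0.0017, 0.001, -0.0005, -0.1], [-0.1638, -0.0258, 0.0017, 0.001, -0.0005, -0.1]]]' > rows.txt && python3 inch.py rows.txt
python3 - <<'E'
from h import *
from station import ctrl
plan([.5917,.0875,.0588],8)
plan([.605,-.0065,.0588],8)
t=ctrl.capture("top");s=ctrl.capture("scene");
a=cv2.resize(t["pixels"][150:280,240:370],None,fx=3,fy=3);b=cv2.resize(s["pixels"][150:280,260:390],None,fx=3,fy=3);cv2.imwrite("pics/m5.png",np.hstack([a,b])[:,:,::-1])
E
```

```text
t: 22.25
tool_pos: [0.5912, 0.0889, 0.0579]
tool_rot: [-0.001, 0.656, 0.755, -0.0]
wrist_force: [-0.2, 0.0, -0.9]
opening: 0.27
grip_force: 30.0
at [0.5912 0.0889 0.0579] shift [-0.0014, 0.0003, -0.0009] rot [-0.0009, -0.0007, 0.0012] alt [[-0.0009, -0.0007, 0.0012], [0.0011, -0.0014, -3.1404]] j7 -0.65
at [0.5912 0.0889 0.0579] shift [-0.0964, 0.0002, -0.001] rot [-0.0009, -0.0007, 0.0012] alt [[-0.0009, -0.0007, 0.0012], [0.0011, -0.0014, -3.1404]] j7 -0.65
```

View pics/m5.png

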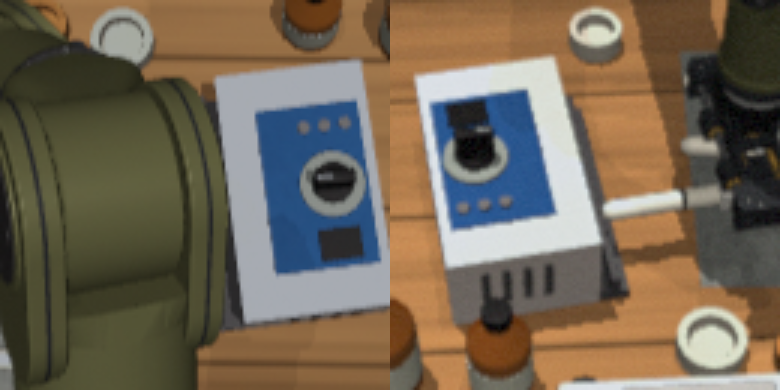

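The probe tip is just off the face, level and aligned. I'll start inserting.

In the tool's units: -0.036 m / 0.6 = -0.06, -0.03 m / 0.6 = -0.05.

```bash
echo '[[[-0.01, 0, -0.0017, 0, 0, 0], [-0.02, 0, -0.0017, 0, 0, 0], [-0.03, 0, -0.0017, 0, 0, 0], [-0.04, 0, -0.0017, 0, 0, 0], [-0.05, 0, -0.0017, 0, 0, 0], [-0.06, 0, -0.0017, 0, 0, 0], [-0.06, 0, -0.0017, 0, 0, 0]]]' > rows.txt && python3 inch.py rows.txt; echo '[[[0, 0, 0, 0, 0, 0]]]' > rows.txt && python3 inch.py rows.txt
```

```text
t: 23.22
tool_pos: [0.5961, 0.0507, 0.0587]
tool_rot: [-0.0, 0.657, 0.754, -0.001]
wrist_force: [-0.1, -0.0, -1.0]
opening: 0.266
grip_force: 30.0
t: 23.35
tool_pos: [0.5961, 0.052, 0.0588]
tool_rot: [-0.0, 0.656, 0.755, -0.001]
wrist_force: [0.3, 0.2, -1.5]
opening: 0.27
grip_force: 30.0
```

In the tool's units: -0.0595 m / 0.6 = -0.0992, -0.056 m / 0.6 = -0.0933.

```bash
echo '[[[-0.0117, 0, 0, 0, 0, 0], [-0.0233, 0, 0, 0, 0, 0], [-0.035, 0, 0, 0, 0, 0], [-0.0467, 0, 0, 0, 0, 0], [-0.0583, 0, 0, 0, 0, 0], [-0.07, 0, 0, 0, 0, 0], [-0.0817, 0, 0, 0, 0, 0], [-0.0933, 0, 0, 0, 0, 0], [-0.0992, 0, 0, 0, 0, 0], [-0.0992, 0, 0, 0, 0, 0]]]' > rows.txt && python3 inch.py rows.txt; echo '[[[0, 0, 0, 0, 0, 0]]]' > rows.txt && python3 inch.py rows.txt
python3 - <<'E'
from h import *
from station import ctrl
plan([.605,-.0065,.0588],8)
E
```

```text
t: 24.6
tool_pos: [0.6043, -0.0076, 0.0587]
tool_rot: [-0.0, 0.656, 0.755, -0.001]
wrist_force: [-0.6, -0.5, -2.0]
opening: 0.268
grip_force: 30.0
t: 24.72
tool_pos: [0.6043, -0.0067, 0.0588]
tool_rot: [-0.001, 0.656, 0.755, -0.001]
wrist_force: [-0.2, 0.2, -1.0]
opening: 0.272
grip_force: 30.0
at [ 0.6043 -0.0067  0.0588] shift [0.0002, 0.0007, -0.0] rot [-0.0015, -0.0, 0.0004] alt [[-0.0015, -0.0, 0.0004], [0.0001, -0.0024, -3.1412]] j7 -0.5
```

In the tool's units: -0.27 m / 0.6 = -0.45, 0.01 m / 0.6 = 0.0167.

```bash
echo '[[[0, 0, 0, 0, 0, 0], [0, 0, 0, 0, 0, 0], [0, 0, 0, 0, 0, 0], [0, 0, -0.0333, 0, 0, 0], [0, 0, -0.0833, 0, 0, 0], [0.0167, 0.0167, -0.1667, 0, 0, 0], [0.0267, 0.0417, -0.25, 0, 0, 0], [0.0267, 0.0583, -0.3333, 0, 0, 0], [0.0267, 0.08, -0.4167, 0, 0, 0], [0.0267, 0.08, -0.45, 0, 0, 0]]]' > rows.txt && python3 inch.py rows.txt 0.45; echo '[[[0, 0, 0, 0, 0, 0], [0, 0, 0, 0, 0, 0]]]' > rows.txt && python3 inch.py rows.txt
python3 - <<'E'
from h import *
from station import ctrl
import pickle
w=ctrl.capture("wrist");o=ctrl.observe();pickle.dump((w,o),open("w5.pkl","wb"));crop(w,"pics/w5.png",120,0,520,280,2);print(o["tool_pos"])
b=np.array([.553,-.0678]);y=np.array([.990,.139]);print(proj(w,[[*(b+k*y),z] for k in(-.06,0,.06) for z in (.065,.075)]))
E
```

```text
t: 25.98
tool_pos: [0.6516, 0.0165, 0.3338]
tool_rot: [0.002, 0.656, 0.755, 0.002]
wrist_force: [-0.5, 0.1, -0.8]
opening: 0.451
grip_force: 0.0
t: 26.22
tool_pos: [0.6491, 0.0152, 0.328]
tool_rot: [-0.001, 0.656, 0.755, -0.002]
wrist_force: [-0.8, 0.5, 0.3]
opening: 0.451
grip_force: 0.0
[0.64905451 0.01509642 0.32750866]
[[193.38694241 212.71413843]
 [190.56439228 215.11361317]
 [237.53076986 212.76494012]
 [235.7181271  215.1664238 ]
 [281.70502372 212.81577682]
 [280.90369736 215.21927166]]
```

View pics/w5.png

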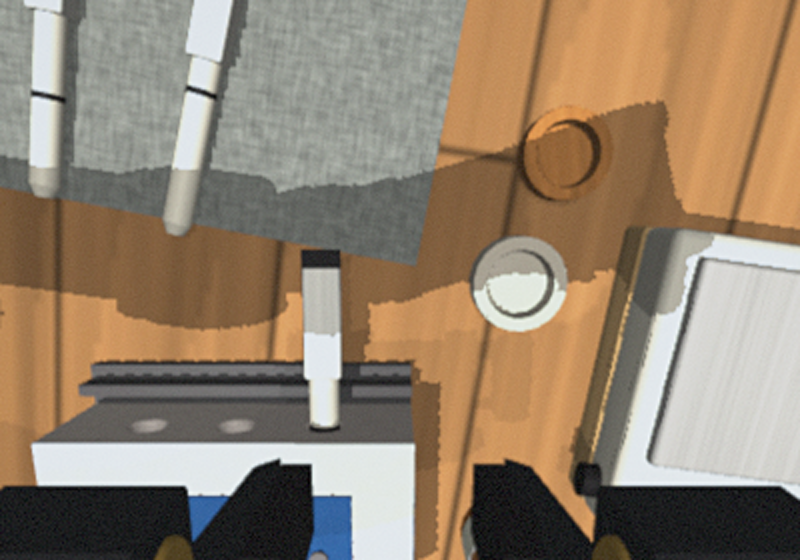

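Probe1 sits in port 2, and its ring shows at crop (325,428), right at the mouth. I'll measure the profile numerically and plan probe2.

Run:
```python
from h import *
import pickle
w,o=pickle.load(open("w5.pkl","rb"))
g=cv2.cvtColor(w["pixels"],cv2.COLOR_RGB2GRAY)
print(g[205:222,279:286])
x=np.array([.139,-.990]);m=np.array([.6124,-.0595])
for d in (-.004,-.002,0,.002): print(d,proj(w,[*(m+d*x),.0745]).round(2))
print(proj(w,[*m,.1]))
W=lambda u,v:((u+.5)/2-.5+120,(v+.5)/2-.5)
for n,r,tp in (("p2",(201,92),(176,230)),("p0",(48,97),(43,192))): print(n,atz(w,W(*r),.0135).round(4),atz(w,W(*tp),.012).round(4))
plan([.507,.1816,.06],-7.5)
```

```text
[[232 231 232 231 231 230 227]
 [232 231 231 230 231 230 226]
 [231 231 231 232 230 230 227]
 [231 232 231 232 231 229 227]
 [231 232 231 231 230 230 228]
 [233 232 234 233 233 230 229]
 [219 233 236 234 235 237 233]
 [167 206 226 226 225 222 215]
 [130 141 145 148 148 140 137]
 [ 45  53  60  61  59  46  41]
 [ 31  32  32  32  34  38  35]
 [ 68  63  73  69  73  74  73]
 [ 87  92  90  92  88  92  91]
 [ 87  92  87  90  88  86  91]
 [ 87  85  86  87  83  83  86]
 [ 85  84  85  85  87  87  85]
 [133 134 134 126 131 129 130]]
-0.004 [[280.85 212.26]]
-0.002 [[280.9 213.7]]
0 [[280.94 215.12]]
0.002 [[280.98 216.55]]
[[278.72652491 221.76887966]]
p2 [0.5017 0.1443 0.0135] [0.4892 0.0524 0.012 ]
p0 [0.4006 0.127  0.0135] [0.3962 0.0652 0.012 ]
at [0.6491 0.0151 0.3275] shift [0.1849, -0.1163, 0.2679] rot [-0.0042, 0.0013, 0.2708] alt [[-0.0042, 0.0013, 0.2708], [-0.0018, -0.0061, -2.8708]] j7 -0.29
```

In the tool's units: 0.323 m / 0.6 = 0.5383, 0.315 m / 0.6 = 0.525, 0.27 rad / 2 = 0.135.

```bash
echo '[[[0.075, -0.0467, 0.05, 0, 0, 0.035], [0.15, -0.0933, 0.1333, 0, 0, 0.07], [0.225, -0.1417, 0.2167, 0, 0, 0.105], [0.3082, -0.1938, 0.3, -0.002, 0.0008, 0.135], [0.3082, -0.1938, 0.3833, -0.002, 0.0008, 0.135], [0.3082, -0.1938, 0.45, -0.002, 0.0008, 0.135], [0.3082, -0.1938, 0.4917, -0.002, 0.0008, 0.135], [0.3082, -0.1938, 0.525, -0.002, 0.0008, 0.135], [0.3082, -0.1938, 0.5383, -0.002, 0.0008, 0.135], [0.3082, -0.1938, 0.5383, -0.002, 0.0008, 0.135]]]' > rows.txt && python3 inch.py rows.txt 0.5;echo '[[[0, 0, 0, 0, 0, 0], [0, 0, 0, 0, 0, 0], [0, 0, 0, 0, 0, 0], [0, 0, 0, 0, 0, 0], [0, 0, 0, 0, 0, 0], [0, 0, 0, 0, 0, 0]]]' > rows.txt && python3 inch.py rows.txt 0 30;  echo '[[[0, 0, -0.0167, 0, 0, 0], [0, 0, -0.0417, 0, 0, 0], [0, 0, -0.075, 0, 0, 0], [0, 0, -0.09, 0, 0, 0], [0, 0, -0.09, 0, 0, 0]]]' > rows.txt && python3 inch.py rows.txt
```

```text
t: 27.52
tool_pos: [0.508, 0.1819, 0.0053]
tool_rot: [0.0, 0.752, 0.66, 0.0]
wrist_force: [0.6, -0.2, 0.0]
opening: 0.498
grip_force: 0.0
t: 28.28
tool_pos: [0.5086, 0.1822, 0.0065]
tool_rot: [0.001, 0.752, 0.659, 0.001]
wrist_force: [-1.7, -0.2, 5.7]
opening: 0.268
grip_force: 30.0
t: 28.9
tool_pos: [0.5091, 0.1822, 0.0606]
tool_rot: [0.001, 0.752, 0.659, 0.002]
wrist_force: [0.5, 0.2, -1.9]
opening: 0.273
grip_force: 30.0
```

Run:
```python
from h import *
plan([.5324,.0787,.0593],8)
```

```text
at [0.5091 0.1822 0.0606] shift [-0.0996, 0.0366, 0.0012] rot [0.0039, -0.0016, -0.2706] alt [[0.0039, -0.0016, -0.2706], [-0.0024, -0.0056, 2.871]] j7 -1.15
```

In the tool's units: -0.0996 m / 0.6 = -0.166, -0.085 m / 0.6 = -0.1417, -0.2706 rad / 2 = -0.1353.

```bash
echo '[[[-0.0283, 0.01, 0, 0, 0, -0.03], [-0.0567, 0.02, 0, 0, 0, -0.06], [-0.085, 0.03, 0, 0.001, 0, -0.09], [-0.1133, 0.04, 0.0017, 0.002, 0, -0.12], [-0.1417, 0.0517, 0.0017, 0.002, -0.0008, -0.135], [-0.166, 0.061, 0.002, 0.002, -0.0008, -0.1353], [-0.166, 0.061, 0.002, 0.002, -0.0008, -0.1353], [-0.166, 0.061, 0.002, 0.002, -0.0008, -0.1353]]]' > rows.txt && python3 inch.py rows.txt
python3 - <<'E'
from h import *
plan([.5324,.0787,.0593],8); plan([.5478,-.0311,.0593],8)
E
```

```text
t: 29.9
tool_pos: [0.5317, 0.0797, 0.0585]
tool_rot: [-0.001, 0.656, 0.755, -0.0]
wrist_force: [-0.5, 0.1, -1.3]
opening: 0.268
grip_force: 30.0
at [0.5317 0.0797 0.0585] shift [-0.001, 0.0006, -0.0008] rot [-0.0016, -0.0006, 0.0011] alt [[-0.0016, -0.0006, 0.0011], [0.0009, -0.0025, -3.1405]] j7 -0.81
at [0.5317 0.0797 0.0585] shift [-0.1119, 0.0004, -0.0009] rot [-0.0016, -0.0006, 0.0011] alt [[-0.0016, -0.0006, 0.0011], [0.0009, -0.0025, -3.1405]] j7 -0.81
```

In the tool's units: -0.036 m / 0.6 = -0.06, -0.03 m / 0.6 = -0.05.

```bash
echo '[[[-0.01, 0.0007, -0.0013, 0, 0, 0], [-0.02, 0.0007, -0.0013, 0, 0, 0], [-0.03, 0.0007, -0.0013, 0, 0, 0], [-0.04, 0.0007, -0.0013, 0, 0, 0], [-0.05, 0.0007, -0.0013, 0, 0, 0], [-0.06, 0.0007, -0.0013, 0, 0, 0], [-0.06, 0.0007, -0.0013, 0, 0, 0]]]' > rows.txt && python3 inch.py rows.txt; echo '[[[-0.0133, 0, 0, 0, 0, 0], [-0.0267, 0, 0, 0, 0, 0], [-0.04, 0, 0, 0, 0, 0], [-0.055, 0, 0, 0, 0, 0], [-0.07, 0, 0, 0, 0, 0], [-0.085, 0, 0, 0, 0, 0], [-0.1, 0, 0, 0, 0, 0], [-0.1133, 0, 0, 0, 0, 0], [-0.1258, 0, 0, 0, 0, 0], [-0.1258, 0, 0, 0, 0, 0]]]' > rows.txt && python3 inch.py rows.txt; echo '[[[0, 0, 0, 0, 0, 0]]]' > rows.txt && python3 inch.py rows.txt;  python3 - <<'E'
from h import *
plan([.5478,-.0311,.0593],8)
E
```

```text
t: 30.78
tool_pos: [0.5373, 0.0422, 0.0593]
tool_rot: [-0.0, 0.656, 0.754, -0.001]
wrist_force: [0.2, 0.4, -1.5]
opening: 0.271
grip_force: 30.0
t: 32.02
tool_pos: [0.5478, -0.0327, 0.0593]
tool_rot: [-0.0, 0.656, 0.754, -0.001]
wrist_force: [0.7, 0.4, -1.9]
opening: 0.27
grip_force: 30.0
t: 32.15
tool_pos: [0.5479, -0.0313, 0.0594]
tool_rot: [-0.001, 0.656, 0.755, -0.001]
wrist_force: [0.0, 0.6, -2.0]
opening: 0.27
grip_force: 30.0
at [ 0.5479 -0.0313  0.0594] shift [0.0002, -0.0, 0.0001] rot [-0.0015, -0.0001, 0.0009] alt [[-0.0015, -0.0001, 0.0009], [0.0001, -0.0023, -3.1407]] j7 -0.61
```

In the tool's units: -0.27 m / 0.6 = -0.45, 0.045 m / 0.6 = 0.075.

```bash
echo '[[[0, 0, 0, 0, 0, 0], [0, 0, 0, 0, 0, 0], [0, 0, 0, 0, 0, 0], [0, 0, -0.0333, 0, 0, 0], [0, 0, -0.0833, 0, 0, 0], [0.0167, 0, -0.1667, 0, 0, 0], [0.0333, -0.0167, -0.25, 0, 0, 0], [0.0583, -0.0333, -0.3333, 0, 0, 0], [0.075, -0.0417, -0.4167, 0, 0, 0], [0.075, -0.0417, -0.45, 0, 0, 0]]]' > rows.txt && python3 inch.py rows.txt 0.42; echo '[[[0, 0, 0, 0, 0, 0], [0, 0, 0, 0, 0, 0], [0, 0, 0, 0, 0, 0]]]' > rows.txt && python3 inch.py rows.txt
python3 - <<'E'
from h import *
from station import ctrl
import pickle
w=ctrl.capture("wrist");o=ctrl.observe();pickle.dump((w,o),open("w6.pkl","wb"));crop(w,"pics/w6.png",120,0,520,280,2);print(o["tool_pos"])
g=cv2.cvtColor(w["pixels"],cv2.COLOR_RGB2GRAY)
b=np.array([.553,-.0678]);y=np.array([.990,.139]);x=np.array([.139,-.990])
for k in (0,.06):
  m=b+k*y;p=proj(w,[[*(m+d*x),.0745] for d in (-.002,0,.002)]+[[*m,.1]]);print(p.round(2).tolist()); c=int(p[1,0]);r=int(p[1,1]);print(r-8,g[r-8:r+12,c-1:c+3].mean(1).round())
E
```

```text
t: 33.4
tool_pos: [0.5177, 0.0112, 0.3327]
tool_rot: [0.001, 0.655, 0.756, 0.001]
wrist_force: [-0.2, -0.3, -0.6]
opening: 0.424
grip_force: 0.0
t: 33.78
tool_pos: [0.5165, 0.0091, 0.328]
tool_rot: [-0.001, 0.656, 0.755, -0.002]
wrist_force: [0.0, 0.6, -0.6]
opening: 0.421
grip_force: 0.0
[0.51667113 0.00923581 0.32821017]
[[335.33, 222.66], [335.3, 224.07], [335.28, 225.47], [336.43, 231.2]]
216 [234. 233. 234. 236. 225. 184. 174. 138.  47.  68.  94.  94.  93.  87.
  95. 192. 240. 235. 234. 233.]
[[380.24, 222.74], [380.16, 224.14], [380.08, 225.55], [384.05, 231.29]]
216 [233. 233. 234. 235. 236. 229. 166.  65.  28.  70.  96.  94.  94.  90.
  98. 168. 185.  85.  26.  21.]
```

View pics/w6.png

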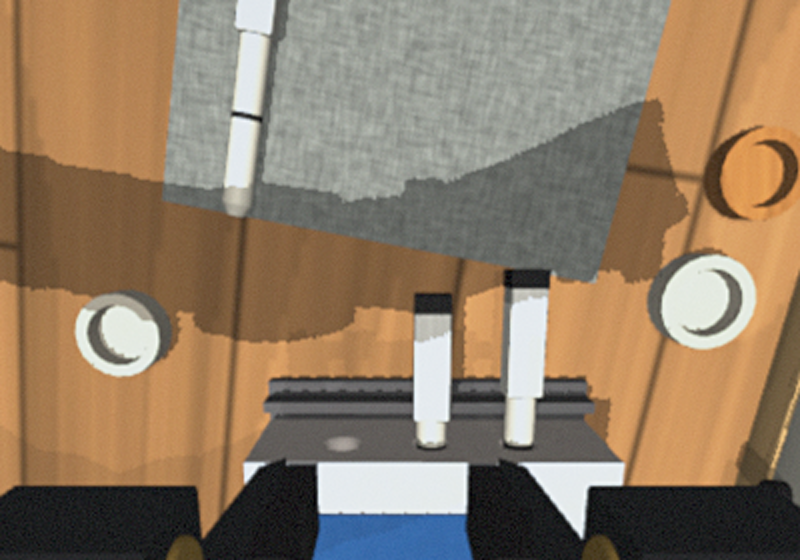

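Probe1 and probe2 are seated with their rings at the mouths, both within about 1.3 mm. Probe0 is still on the mat, with its ring at crop (247,115) and tip at (237,213).

Run:
```python
from h import *
import pickle
w,o=pickle.load(open("w6.pkl","rb"))
W=lambda u,v:((u+.5)/2-.5+120,(v+.5)/2-.5)
r=atz(w,W(247,115),.0135);t=atz(w,W(237,213),.012);h=atz(w,W(258,17),.018);print(r,t,h)
d=np.array([np.cos(np.radians(-92.3)),np.sin(np.radians(-92.3))])
g=np.array([.4003,.1282])-d*.067;print(g); plan([*g,.06],-2.3)
```

```text
[0.40023849 0.1284054  0.0135    ] [0.39800276 0.06400508 0.012     ] [0.40365002 0.18706197 0.018     ]
[0.40298883 0.19514602]
at [0.5167 0.0092 0.3282] shift [0.2, -0.0855, 0.2685] rot [-0.0041, 0.0006, 0.1802] alt [[-0.0041, 0.0006, 0.1802], [-0.001, -0.006, -2.9614]] j7 -0.38
```

In the tool's units: 0.3235 m / 0.6 = 0.5392, 0.315 m / 0.6 = 0.525, 0.18 rad / 2 = 0.09.

```bash
echo '[[[0.075, -0.0333, 0.05, 0, 0, 0.025], [0.15, -0.0667, 0.1167, 0, 0, 0.05], [0.225, -0.0967, 0.2, 0, 0, 0.075], [0.2833, -0.12, 0.2833, -0.002, 0, 0.09], [0.3333, -0.1425, 0.3667, -0.002, 0, 0.09], [0.3333, -0.1425, 0.4417, -0.002, 0, 0.09], [0.3333, -0.1425, 0.4917, -0.002, 0, 0.09], [0.3333, -0.1425, 0.525, -0.002, 0, 0.09], [0.3333, -0.1425, 0.5392, -0.002, 0, 0.09], [0.3333, -0.1425, 0.5392, -0.002, 0, 0.09]]]' > rows.txt && python3 inch.py rows.txt 0.5;echo '[[[0, 0, 0, 0, 0, 0], [0, 0, 0, 0, 0, 0], [0, 0, 0, 0, 0, 0], [0, 0, 0, 0, 0, 0], [0, 0, 0, 0, 0, 0], [0, 0, 0, 0, 0, 0]]]' > rows.txt && python3 inch.py rows.txt 0 30;  echo '[[[0, 0, -0.0167, 0, 0, 0], [0, 0, -0.0417, 0, 0, 0], [0, 0, -0.075, 0, 0, 0], [0, 0, -0.09, 0, 0, 0], [0, 0, -0.09, 0, 0, 0]]]' > rows.txt && python3 inch.py rows.txt
```

```text
t: 35.08
tool_pos: [0.4036, 0.1954, 0.0047]
tool_rot: [0.0, 0.721, 0.693, 0.0]
wrist_force: [-0.3, -0.8, 0.2]
opening: 0.499
grip_force: 0.0
t: 35.83
tool_pos: [0.4041, 0.1954, 0.006]
tool_rot: [0.001, 0.721, 0.693, 0.001]
wrist_force: [-0.1, 0.1, -1.9]
opening: 0.268
grip_force: 30.0
t: 36.45
tool_pos: [0.4043, 0.1954, 0.0604]
tool_rot: [0.001, 0.721, 0.693, 0.001]
wrist_force: [-0.1, 0.1, -1.0]
opening: 0.272
grip_force: 30.0
```

Run:
```python
from h import *
plan([.4732,.0694,.059],8)
```

```text
at [0.4043 0.1954 0.0604] shift [-0.1231, 0.074, 0.0016] rot [0.0032, -0.0003, -0.1803] alt [[0.0032, -0.0003, -0.1803], [-0.0004, -0.0048, 2.9613]] j7 -1.73
```

In the tool's units: -0.1231 m / 0.6 = -0.2052, -0.1 m / 0.6 = -0.1667, -0.18 rad / 2 = -0.09.

```bash
echo '[[[-0.0333, 0.02, 0, 0, 0, -0.015], [-0.0667, 0.04, 0, 0, 0, -0.03], [-0.1, 0.06, 0, 0, 0, -0.045], [-0.1333, 0.08, 0.0017, 0.0015, 0, -0.06], [-0.1667, 0.1, 0.0025, 0.0015, 0, -0.075], [-0.2052, 0.1233, 0.0025, 0.0015, 0, -0.09], [-0.2052, 0.1233, 0.0025, 0.0015, 0, -0.09], [-0.2052, 0.1233, 0.0025, 0.0015, 0, -0.09]]]' > rows.txt && python3 inch.py rows.txt
python3 - <<'E'
from h import *
plan([.4732,.0694,.059],8); plan([.4843,-.0098,.059],8)
E
```

```text
t: 37.45
tool_pos: [0.4724, 0.0704, 0.0584]
tool_rot: [-0.001, 0.656, 0.755, -0.0]
wrist_force: [-0.3, 0.9, -1.4]
opening: 0.268
grip_force: 30.0
at [0.4724 0.0704 0.0584] shift [-0.0011, 0.0006, -0.0006] rot [-0.0013, -0.0004, 0.0011] alt [[-0.0013, -0.0004, 0.0011], [0.0006, -0.002, -3.1405]] j7 -1.17
at [0.4724 0.0704 0.0584] shift [-0.081, 0.0005, -0.0007] rot [-0.0013, -0.0004, 0.0011] alt [[-0.0013, -0.0004, 0.0011], [0.0006, -0.002, -3.1405]] j7 -1.17
```

In the tool's units: -0.036 m / 0.6 = -0.06, -0.03 m / 0.6 = -0.05.

```bash
echo '[[[-0.01, 0.0008, -0.0012, 0, 0, 0], [-0.02, 0.0008, -0.0012, 0, 0, 0], [-0.03, 0.0008, -0.0012, 0, 0, 0], [-0.04, 0.0008, -0.0012, 0, 0, 0], [-0.05, 0.0008, -0.0012, 0, 0, 0], [-0.06, 0.0008, -0.0012, 0, 0, 0], [-0.06, 0.0008, -0.0012, 0, 0, 0]]]' > rows.txt && python3 inch.py rows.txt; echo '[[[-0.0133, 0, 0, 0, 0, 0], [-0.0267, 0, 0, 0, 0, 0], [-0.04, 0, 0, 0, 0, 0], [-0.0533, 0, 0, 0, 0, 0], [-0.065, 0, 0, 0, 0, 0], [-0.0742, 0, 0, 0, 0, 0], [-0.0742, 0, 0, 0, 0, 0], [-0.0742, 0, 0, 0, 0, 0]]]' > rows.txt && python3 inch.py rows.txt;  python3 - <<'E'
from h import *
plan([.4843,-.0098,.059],8)
E
```

```text
t: 38.33
tool_pos: [0.4785, 0.0331, 0.0594]
tool_rot: [0.0, 0.656, 0.754, -0.001]
wrist_force: [0.8, -0.0, -1.2]
opening: 0.274
grip_force: 30.0
t: 39.33
tool_pos: [0.4848, -0.0098, 0.0595]
tool_rot: [-0.0, 0.656, 0.755, -0.0]
wrist_force: [-0.6, 0.6, -1.6]
opening: 0.272
grip_force: 30.0
at [ 0.4848 -0.0098  0.0595] shift [0.0, -0.0005, 0.0005] rot [-0.0005, 0.0001, 0.001] alt [[-0.0005, 0.0001, 0.001], [-0.0002, -0.0008, -3.1406]] j7 -0.98
```

Release, rise and look from the centre.

```bash
echo '[[[0, 0, 0, 0, 0, 0], [0, 0, 0, 0, 0, 0], [0, 0, 0, 0, 0, 0], [0, 0, -0.0333, 0, 0, 0], [0, 0, -0.0833, 0, 0, 0], [0.0083, 0.0167, -0.1667, 0, 0, 0], [0.0167, 0.05, -0.25, 0, 0, 0], [0.0167, 0.0833, -0.3333, 0, 0, 0], [0.0167, 0.1083, -0.4167, 0, 0, 0], [0.0167, 0.1083, -0.45, 0, 0, 0]]]' > rows.txt && python3 inch.py rows.txt 0.42; echo '[[[0, 0, 0, 0, 0, 0], [0, 0, 0, 0, 0, 0], [0, 0, 0, 0, 0, 0]]]' > rows.txt && python3 inch.py rows.txt
python3 - <<'E'
from h import *
from station import ctrl
import pickle
w=ctrl.capture("wrist");o=ctrl.observe();pickle.dump((w,o),open("w7.pkl","wb"));crop(w,"pics/w7.png",180,100,440,280,3);print(o["tool_pos"])
g=cv2.cvtColor(w["pixels"],cv2.COLOR_RGB2GRAY)
b=np.array([.553,-.0678]);y=np.array([.990,.139]);x=np.array([.139,-.990])
for k in (-.06,0,.06):
  m=b+k*y;p=proj(w,[[*(m+d*x),.0745] for d in (-.002,0,.002)]+[[*m,.1]]);print(p.round(2).tolist()); c=int(p[1,0]);r=int(p[1,1]);print(r-8,g[r-8:r+12,c-1:c+3].mean(1).round())
plan([.567,-.167,.25],278)
E
```

```text
t: 40.58
tool_pos: [0.5497, 0.0099, 0.3324]
tool_rot: [0.001, 0.656, 0.755, 0.002]
wrist_force: [0.3, -0.5, 0.3]
opening: 0.418
grip_force: 0.0
t: 40.95
tool_pos: [0.547, 0.0086, 0.328]
tool_rot: [-0.001, 0.656, 0.755, -0.002]
wrist_force: [1.2, 0.5, -0.9]
opening: 0.419
grip_force: 0.0
[0.54719634 0.00869738 0.32818731]
[[267.57, 219.11], [267.63, 220.52], [267.69, 221.93], [264.61, 227.46]]
212 [237. 236. 236. 238. 240. 234. 176.  85.  28.  58.  90. 100.  96.  95.
  95. 169. 234. 242. 245. 221.]
[[312.57, 219.18], [312.57, 220.6], [312.57, 222.01], [312.32, 227.55]]
212 [237. 236. 237. 238. 239. 224. 180. 151.  83.  54.  87.  99.  96.  91.
  95. 168. 234. 240. 238. 237.]
[[357.59, 219.26], [357.54, 220.67], [357.48, 222.08], [360.06, 227.63]]
212 [237. 236. 237. 238. 241. 230. 167. 112.  36.  51.  85.  96.  93.  91.
  94. 168. 234. 241. 245. 220.]
at [0.5472 0.0087 0.3282] shift [-0.1767, -0.0047, 0.0783] rot [-0.0029, -0.0019, -1.5701] alt [[-0.0019, 0.0029, 1.5715], [-0.0029, -0.0019, -1.5701]] j7 -0.46
```

View pics/w7.png

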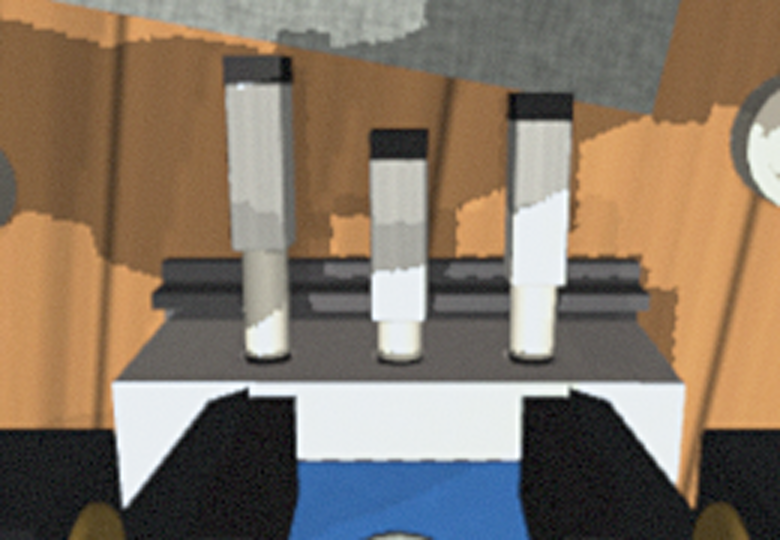

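All three rings are at the port mouths. Next is the switch.

In the tool's units: -0.1757 m / 0.6 = -0.2928, -0.0047 m / 0.6 = -0.0078, -0.003 rad / 2 = -0.0015.

```bash
echo '[[[-0.075, -0.0017, 0, 0, 0, 0], [-0.15, -0.0033, 0.0333, 0, 0, 0], [-0.225, -0.0067, 0.0833, -0.0015, 0, 0], [-0.2928, -0.0078, 0.15, -0.0015, -0.001, 0], [-0.2928, -0.0078, 0.2167, -0.0015, -0.001, 0], [-0.2928, -0.0078, 0.2667, -0.0015, -0.001, 0], [-0.2928, -0.0078, 0.2667, -0.0015, -0.001, 0]]]' > rows.txt && python3 inch.py rows.txt
python3 - <<'E'
from h import *
from station import ctrl
plan([.567,-.166,.122],8)
w=ctrl.capture("scene");print(proj(w,[[.567,-.166,.144]]));crop(w,"pics/s8.png",250,140,370,230,5)
E
```

```text
t: 41.88
tool_pos: [0.5656, -0.1658, 0.1669]
tool_rot: [-0.001, 0.656, 0.755, -0.002]
wrist_force: [-0.4, -0.5, 0.1]
opening: 0.423
grip_force: 0.0
at [ 0.5656 -0.1658  0.1669] shift [-0.0004, 0.0015, 0.0449] rot [-0.0033, 0.0008, 0.0009] alt [[-0.0033, 0.0008, 0.0009], [-0.0012, -0.0052, -3.1407]] j7 -0.32
[[288.2028621  193.12520607]]
```

View pics/s8.png

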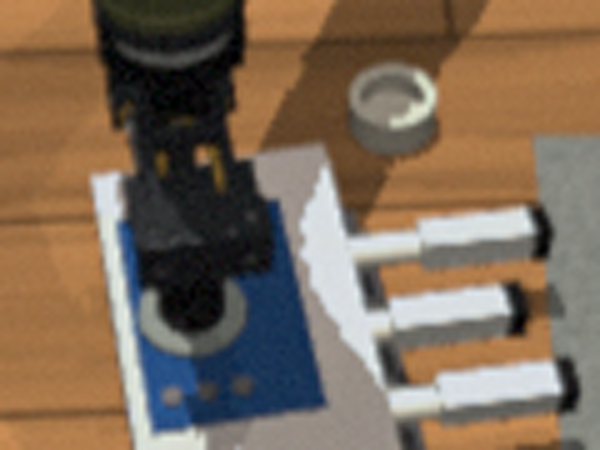

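The fingers stand above the switch, with its disc at crop (192,312), and all the probes are seated. I'll descend and grip.

In the tool's units: 0.0445 m / 0.6 = 0.0742, 0.03 m / 0.6 = 0.05, -0.003 rad / 2 = -0.0015.

```bash
echo '[[[0, 0.0025, 0.025, -0.0015, 0, 0], [0, 0.0025, 0.05, -0.0015, 0, 0], [0, 0.0025, 0.0742, -0.0015, 0, 0], [0, 0.0025, 0.0742, -0.0015, 0, 0]]]' > rows.txt && python3 inch.py rows.txt; echo '[[[0, 0, 0, 0, 0, 0], [0, 0, 0, 0, 0, 0], [0, 0, 0, 0, 0, 0], [0, 0, 0, 0, 0, 0], [0, 0, 0, 0, 0, 0], [0, 0, 0, 0, 0, 0]]]' > rows.txt && python3 inch.py rows.txt 0 15
```

```text
t: 42.42
tool_pos: [0.5683, -0.1657, 0.1236]
tool_rot: [0.002, 0.656, 0.755, 0.0]
wrist_force: [0.1, 0.0, -0.2]
opening: 0.421
grip_force: 0.0
t: 43.18
tool_pos: [0.5667, -0.1664, 0.1252]
tool_rot: [0.001, 0.656, 0.755, -0.001]
wrist_force: [-5.8, -1.0, 4.4]
opening: 0.158
grip_force: 15.0
```

In the tool's units: 0.14 rad / 2 = 0.07.

```bash
echo '[[[0, 0, 0, 0, 0, 0.07], [0, 0, 0, 0, 0, 0.14], [0, 0, 0, 0, 0, 0.21], [0, 0, 0, 0, 0, 0.28], [0, 0, 0, 0, 0, 0.35], [0, 0, 0, 0, 0, 0.42], [0, 0, 0, 0, 0, 0.49], [0, 0, 0, 0, 0, 0.56], [0, 0, 0, 0, 0, 0.63], [0, 0, 0, 0, 0, 0.68]]]' > rows.txt && python3 inch.py rows.txt - 25; echo '[[[0, 0, 0, 0, 0, 0.02], [0, 0, 0, 0, 0, 0.045], [0, 0, 0, 0, 0, 0.045], [0, 0, 0, 0, 0, 0.045]]]' > rows.txt && python3 inch.py rows.txt;python3 - <<'E'
from h import *
from station import ctrl
o=ctrl.observe();print(o["moment"],o["wrist_force"],o["joint_positions"][6]);plan(o["tool_pos"],8-80.2)
E
```

```text
t: 44.42
tool_pos: [0.5675, -0.1669, 0.1252]
tool_rot: [0.002, 0.985, 0.172, 0.001]
wrist_force: [-2.6, -2.6, 1.2]
opening: 0.155
grip_force: 25.0
t: 44.92
tool_pos: [0.5678, -0.1669, 0.1251]
tool_rot: [0.002, 0.991, 0.131, 0.001]
wrist_force: [-4.0, -4.3, 3.9]
opening: 0.164
grip_force: 25.0
[-0.67052877  1.054052    0.49585522] [-4.04574935 -4.26058965  3.88569566] -1.4959181374029553
at [ 0.5678 -0.1669  0.1251] shift [0.0, 0.0, 0.0] rot [0.0046, -0.0016, -0.0479] alt [[0.0046, -0.0016, -0.0479], [-0.0025, -0.007, 3.0937]] j7 -1.5
```

In the tool's units: -0.2 m / 0.6 = -0.3333, -0.16 m / 0.6 = -0.2667.

```bash
echo '[[[0, 0, 0, 0, 0, 0], [0, 0, 0, 0, 0, 0], [0, 0, 0, 0, 0, 0], [0, 0, -0.0333, 0, 0, 0], [0, 0, -0.1, 0, 0, 0], [0, 0, -0.1833, 0, 0, 0], [-0.0833, 0, -0.2667, 0, 0, 0], [-0.1333, 0, -0.3333, 0, 0, 0], [-0.1333, 0, -0.3333, 0, 0, 0], [-0.1333, 0, -0.3333, 0, 0, 0]]]' > rows.txt && python3 inch.py rows.txt 0.45
python3 - <<'E'
from h import *
from station import ctrl
o=ctrl.observe();print(o["tool_pos"],o["wrist_force"])
w=ctrl.capture("wrist");s=ctrl.capture("scene")
a=cv2.resize(s["pixels"][130:290,180:390],None,fx=2,fy=2);b=w["pixels"][0:320,120:500]
cv2.imwrite("pics/m9.png",np.hstack([a,b])[:,:,::-1])
E
```

```text
t: 46.18
tool_pos: [0.4912, -0.1856, 0.3243]
tool_rot: [0.001, 0.991, 0.13, 0.003]
wrist_force: [0.4, 0.1, 0.2]
opening: 0.452
grip_force: 0.0
[ 0.49118125 -0.18560964  0.32426417] [0.38516998 0.12167393 0.1667011 ]
```

View pics/m9.png

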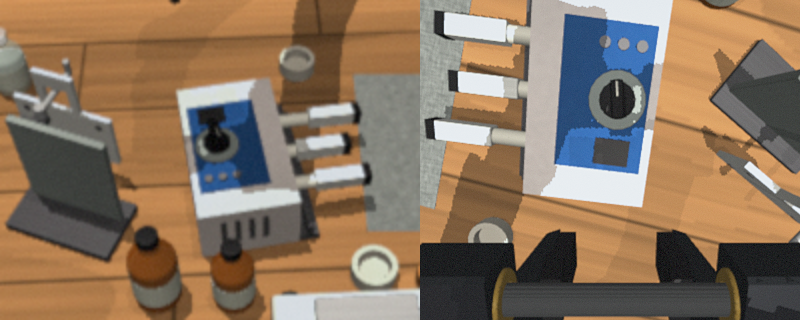

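The scene shows the shield hung, the probes seated, both bottles upright and the switch turned. I'll measure the bar angle before handing in.

Run:
```python
from h import *
from station import ctrl
w=ctrl.capture("wrist")
g=cv2.cvtColor(w["pixels"],cv2.COLOR_RGB2GRAY)[60:125,295:345]
sub=g[15:40,14:32];print(sub)
ys,xs=np.nonzero(sub>140);p=np.c_[xs+295+14,ys+60+15]
c,ax=cv2.PCACompute(p.astype(np.float32),None,maxComponents=1)[:2];c=c[0];ax=ax[0]
A=atz(w,c-ax*8,.144);B=atz(w,c+ax*8,.144);d=A-B;print(len(p),c,ax,"heading",np.degrees(np.arctan2(d[1],d[0]))%180, "want 17.8")
```

```text
[[129 132 129 129 131 132 130 131 130 128 136 134 128 132 133 132 130 131]
 [133 132 131 135 131 132 131 133 133 134 135 134 134 134 130 134 132 129]
 [132 131 134 132 138 132 134 135 135 135 136 135 137 137 133 127 130 132]
 [131 135 134 118 112 117 112 110 112 104 110 110 109 119 131 134 136 131]
 [133 128 117  84  67  65  50  45  59  47  43  38  47  77 108 131 133 128]
 [136 115  84  44  29  23  32  77 129  94  39  26  30  29  61 114 136 133]
 [137 104  60  36  33  29  44 128 190 141  58  39  31  28  36  85 114 126]
 [111  76  33  29  38  35  49 142 191 139  64  37  46  34  25  38  70  93]
 [ 53  32  22  28  35  31  50 142 192 138  60  37  37  33  27  22  31  56]
 [ 36  29  21  36  37  36  50 140 189 146  69  38  30  38  28  29  33  33]
 [ 39  32  22  28  32  35  47 127 187 154  81  37  34  33  33  22  32  31]
 [ 42  23  25  37  40  31  40 105 181 154  79  43  41  42  23  28  37  36]
 [ 42  31  31  36  37  32  46 106 181 153  82  35  40  37  23  29  36  40]
 [ 33  37  23  34  42  32  41 111 177 153  78  39  37  36  31  27  32  37]
 [ 44  33  27  30  32  37  41 107 182 151  81  34 
[... 160 characters left out ...]
8  27  35  34]
 [ 43  33  22  30  35  35  34  84 177 178 107  42  37  31  33  36  30  32]
 [ 42  34  29  27  36  33  34  77 179 178 105  46  31  36  36  34  29  35]
 [ 38  37  31  26  37  34  36  79 180 177 107  46  35  44  27  27  29  39]
 [ 43  35  36  28  30  40  34  69 148 148  92  42  32  33  23  28  28  32]
 [ 46  41  23  28  36  37  34  39  71  77  51  35  34  35  35  21  35  37]
 [ 43  32  30  29  40  39  35  41  35  34  40  38  38  38  29  31  34  43]
 [ 39  38  23  29  30  41  41  38  35  36  35  37  39  37  33  22  33  35]
 [ 42  41  30  31  34  36  39  40  37  40  40  37  42  40  30  27  33  41]]
30 [317.36667  88.00001] [0.03997432 0.99920076] heading 17.50384792334747 want 17.8
```

The bar is at heading 17.5°, against 17.8° expected at the end stop. Handing in.

```bash
python3 -c "
from station import ctrl
print(ctrl.hand_in())"
```

```text
the job is handed in; nothing more can be done
None
```

The job is handed in at about 46 s of robot time: hook fully out, shield hung on it by its window, three probes in ports with their rings within about 1.5 mm of the mouths, switch turned last to its end stop, and both bottles still standing.

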